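# Load a three-knob cheese press evenly, a quarter turn at a time

## Robot

A 7-joint arm with a two-finger parallel gripper is mounted at the origin on a cart in front of the work surface, level with it; the furniture and walls round the work are solid. World frame = base frame: x ahead of the robot, y to its left, z up, the work surface at z = 0. Lengths are in mm, angles in rad, forces in N, time in s.
With the tool pointing down it reaches from about 425 to 1025 mm from the base axis. Payload 9.4 kg.
Tool frame: the origin (TCP) lies on the centre line of the jaws, within the pads' length; the fingertips stand 19 mm ahead of it and the grasp point (between the pads) is the TCP; z points along the fingers, y is the line along which they close (so a half turn about z gives the same grasp; the last joint's range is limited). The gripper opens to 93 mm and grips with 3 to 60 N. Pads are 15 mm wide; open, the fingers measure 128 mm over their backs; the gripper's body (75 mm by 188 mm) begins 65 mm behind the grasp point.
Start: joints at [1.188, 0.599, -0.003, 1.599, 0.002, 0.943, -0.08], TCP at [218.256, -691.367, 237.618] pointing down, gripper open.
Joint ranges: [-2.57, 2.57], [-0.35, 1.97], [-1.29, 1.29], [0.11, 2.56], [-1.05, 4.19], [0.11, 1.86], [-2.63, 2.63]. Speed limits (rad/s): [2.22, 2.22, 3.01, 3.01, 3.14, 3.14, 3.14].

## Interface

Orientations are given as a rotation vector (axis times angle).
In Python, from cell import state, capture, sign_off gives the robot as it stands.
- The arm moves only by the tool step_arm, never from a script. Its argument "deltas" is a list of rows, each an object with "linear": the shift along the tool's x, y, z in mm, a list of three; "spin": the turn about the tool's z in degrees. In form: [{"linear": [x, y, z], "spin": spin}, ...]. A call has 1 to 5 rows; each row shifts and turns the commanded pose from where the row before left it, along the tool's axes as they then stand; what a row does not reach is not made up. A row lasts 1/10 s, in which the tool goes at most 50 mm and 8.59 degrees, less where a joint would pass 70% of its speed; a pose out of reach is approached as far as the arm can. A call with a gripper value outside its range is refused whole. "gripper" is the finger opening in mm, from 0 to 93, set as the call begins (left out, the last holds). The fingers move at their own pace and stop on an object; "newtons" is the grip in N (left out, the last holds). Time passes only in rows, so rows that do not move let the fingers close. It gives the time, the measured TCP pose, the force, the opening and the grip force at its end, in the units of the state.
- state(): the state, without advancing time (a new reading comes with each control period).
- capture(name): name is "scene" or "top"; returns a dict with "pixels" (420x560x3 uint8, blue, green, red), "z_map" (420x560 float32, mm along the optical axis (not along the pixel's ray), 0 where there is no reading), "mtx" (3x3 intrinsics, pixels), "k1" (the pictures are not rectified: a ray, as slopes to the right and down, at radius r is drawn at 1 + k1 r^2 times it, then the intrinsics apply), "extrinsics" (4x4, takes a point from camera to world coordinates). Camera axes: x right, y down, z forward; pixel columns grow to the right and rows downward; lengths in mm; the calibration is good to about 2 mm. A picture is of the moment at which its call begins.
- sign_off(): hands the job in; it is judged then, once.
The state is a dict: "time": time; "qpos": joint angles; "dq": joint speeds; "effort": joint torques, N m; "tool_pos": TCP position; "eef_rot": TCP orientation; "wrist_force": force on the tool from outside, world axes, zero at the start; "torque": the same for the moment, N m; "gripper_width": opening from 0.0 (shut) to 1.0 (fully open); "grip_force": force on a finger pad.
Only numpy, scipy, OpenCV 4.12 (cv2) and the standard library are available. Lean on these libraries where they do the work, as an engineer would, in place of code of your own. Each camera call takes 0.05 s, during which the arm holds its last target. There are 200 camera calls.

## Task

Tighten the little cheese press so that its plate bears evenly. First run all three wing knobs down until each one just bites on its spring, finger-tight and no more; then, starting at the knob by the spout and going round clockwise seen from above, give each knob one quarter turn more. Do not overtighten any, and leave the other things on the counter where they are.

Things in the scene. Friction and masses are not known exactly. Their poses are not given: they have to be found in the camera images.
- press: small three-post cheese press fixed on the counter: round steel drip tray 220 mm across with a short open spout, three rods on an 80 mm radius 139 mm apart, white perforated mould in the middle, three-armed plate on top (upper face 104 mm high). Origin: centre of its underside; the spout points along its own -x, up to 46 degrees either side of the robot's direction.
- knob_1: black wing knob on the rod at the spout (press frame x -80, y 0 mm). Origin on its vertical turning axis at the underside of its 32 mm flange, about 131 mm above the counter; this frame does not turn with it. Clockwise from above tightens and sinks it 10 mm per full turn. At the start it is slack by somewhere between 8 and 84 degrees; it stays where it is left.
- knob_2: the same kind of knob, next clockwise seen from above (press frame x 40, y 69 mm); all else as knob 1.
- knob_3: the same kind of knob, last clockwise seen from above (press frame x 40, y -69 mm); all else as knob 1.
- bar_1 (a point): grip point of knob 1: on its axis inside its bar, 10 mm below the bar's top, 34 mm above the flange's underside (about 165 mm above the counter). The bar is 52 mm long, 13 mm thick, 26 mm high, on a 13 mm neck; the point turns with the knob, its x lies along the bar, y across it, z up. Things near the press are lower than the knobs.
- bar_2 (a point): grip point of knob 2, as for knob 1.
- bar_3 (a point): grip point of knob 3, as for knob 1.
- spring_1: stiff steel spring with a cap, on the rod between plate and knob 1, 33 mm wide, about 25 mm high; origin on the axis at its foot. It takes about 90 N per rad of knob turn (140 N a quarter turn). The springs have settled unequally, by up to 1 mm, so each knob bites at another angle, which must be felt.
- spring_2: the same, under knob 2. To feel a knob: its lock thread alone needs a steady 0.3 to 0.45 N m; within 15 degrees past the bite that rises by 0.1 N m or more, and with the quarter turn to two or more times as much. A reading taken after a quick stop has relaxed by 0.3 N m or so; a last slow advance of 2 degrees restores it.
- spring_3: the same, under knob 3.
- cheese: cream-coloured small cheese wheel, 101 mm wide, 61 mm high, beside the press; a bystander, to be left alone. Origin: centre of its underside.
- jar: glass jar with a yellow lid, 66 mm wide, 90 mm high, beside the press; a bystander, to be left alone. Origin: centre of its underside.
- ricotta_tub: white tub with a lid, 110 mm wide, 58 mm high; a bystander, to be left alone. Origin: centre of its underside.
- tape: roll of brown tape, 93 mm wide, 48 mm high; a bystander, to be left alone. Origin: centre of its underside.
- spice_jar: slim spice jar, 40 mm wide, 106 mm high; a bystander, to be left alone. Origin: centre of its underside.
- thermometer: probe thermometer lying flat, 168 mm long; a bystander, to be left alone. Origin: centre of its underside.
- label_roll: roll of blank labels, 67 mm wide, 40 mm high; a bystander, to be left alone. Origin: centre of its underside.
- wedge: wedge of cheese, 70x80 mm, 55 mm high; a bystander, to be left alone. Origin: centre of its underside.

How it is judged:
By the outcome, as a careful person would: the job done as asked, in the order asked, and still so for the second after the job is handed in, with the robot touching nothing.
It also fails if it takes over 72 s, if anything falls off the work surface, if the arm or the gripper's body presses on something with over 40 N, if the wrist force passes 120 N, or if a joint passes its speed limit or range.

## Working session

There is one attempt and no reset: what is moved stays moved. The work goes in short steps, Python scripts to look and compute and a tool call to move; the robot and the scene stay as the last step left them, time stands still between calls to the robot, and variables do not carry over. Pictures are saved under pics/ and viewed, at most 10 in all, crops included, and the job is handed in when it is done.

Besides the shell and the picture viewer there is one more tool, called after "Emit:" in YAML: its name, and indented under it one key for each argument. step_arm: Moves the arm, as the interface text tells. Its arguments: {"type":"object","properties":{"deltas":{"type":"array"},"gripper":{"type":"number"},"newtons":{"type":"number"}},"required":["deltas"]}

```bash
ls; mkdir -p pics; cat > h.py <<'E'
import numpy as np, cv2
from cell import state, capture, sign_off
def world(c):
    d=c['z_map']; h,w=d.shape; K=np.array(c['mtx']); 
    u,v=np.meshgrid(np.arange(w),np.arange(h))
    p=np.stack([u,v],-1).reshape(-1,1,2).astype(float)
    n=cv2.undistortPoints(p,K,np.array([c['k1'],0,0,0.])).reshape(h,w,2)
    P=np.concatenate([n*d[...,None],d[...,None]],-1)
    E=np.array(c['extrinsics']); W=P@E[:3,:3].T+E[:3,3]; W[d==0]=np.nan
    return W
E
python3 - <<'E'
from h import *
for n in('scene','top'):
    c=capture(n); cv2.imwrite(f'pics/{n}0.png',c['pixels']); np.savez(n+'.npz',**c)
    print(n,np.round(np.array(c['extrinsics']),3).tolist(),c['k1'],np.array(c['mtx']).tolist())
print(state())
E
```

```text
pics
scene [[0.972, -0.127, 0.197, 232.643], [-0.234, -0.557, 0.797, -1092.635], [0.009, -0.821, -0.572, 972.806], [0.0, 0.0, 0.0, 1.0]] -0.016286542904290092 [[417.407105874019, 0.0, 277.70610044345943], [0.0, 417.407105874019, 214.23851417834803], [0.0, 0.0, 1.0]]
top [[-0.014, -0.979, 0.201, 167.841], [-1.0, 0.014, 0.0, 63.293], [-0.003, -0.201, -0.98, 1748.806], [0.0, 0.0, 0.0, 1.0]] -0.1398761806004542 [[540.006427754635, 0.0, 288.10091765005205], [0.0, 540.006427754635, 203.34355747241247], [0.0, 0.0, 1.0]]
{'time': 0.1, 'qpos': array([ 1.18831222,  0.60000825, -0.00251915,  1.60004275,  0.00180035,
        0.94288362, -0.07979707]), 'dq': array([ 0.00150862, -0.00048424,  0.002017  , -0.00198469,  0.00156528,
        0.00133586, -0.00103463]), 'effort': array([ 5.03109593e-03, -7.66559100e+01,  1.50249280e+00, -2.52940232e+01,
       -5.22105745e-02,  1.36064351e-02,  7.07511686e-05]), 'tool_pos': array([ 218.10925827, -690.99406532,  236.87583264]), 'eef_rot': array([-3.10365433e+00, -4.78322605e-01,  5.35685236e-04]), 'wrist_force': array([-0.42986873,  0.60425139, -0.60039843]), 'torque': array([ 0.03696167, -0.02668328, -0.00288588]), 'grip_force': 0.0, 'gripper_width': 1.0009493074720863}
```

View pics/top0.png

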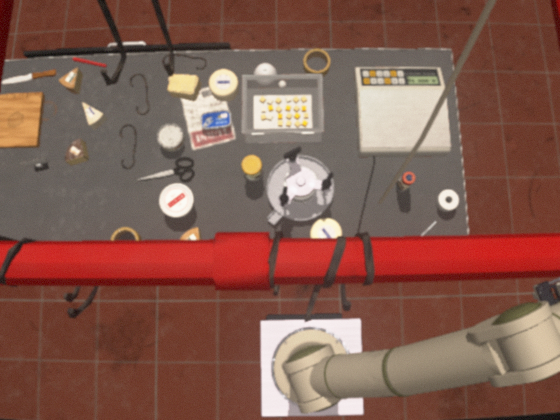

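View pics/scene0.png

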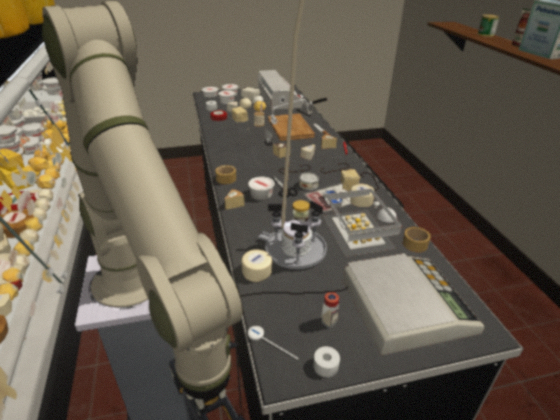

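The top view shows the press at about (300,187), its spout towards (275,217), and dark knobs near (291,155), (283,195) and (330,187). A thin pole or cord also crosses both views. I'll zoom in and use depth.

```bash
python3 - <<'E'
from h import *
ims=[]
for n,(x0,y0,w,h) in dict(top=(240,135,110,100),scene=(235,180,110,100)).items():
    c=np.load(n+'.npz'); ims.append(cv2.resize(c['pixels'][y0:y0+h,x0:x0+w],None,fx=3.6,fy=3.6,interpolation=cv2.INTER_CUBIC))
    W=world(c); px=c['pixels'].astype(int)
    m=((W[...,2]>140)&(W[...,2]<190)&(px.max(-1)<75)).astype(np.uint8)
    k,l,s,ce=cv2.connectedComponentsWithStats(m)
    for i in range(1,k):
        if s[i,4]>8: 
            q=W[l==i]; print(n,s[i].tolist(),np.round(np.median(q,0)),np.round(q.min(0)),np.round(q.max(0)))
    pts=[(440,100),(420,135),(400,170),(385,195)] if n=='top' else [(303,20),(297,80),(292,130),(288,180),(286,205)]
    for p in pts:
        b=W[p[1]-2:p[1]+3,p[0]-6:p[0]+7].reshape(-1,3); print(p,np.round(b[np.nanargmax(b[:,2])]))
cv2.imwrite('pics/z.png',np.hstack(ims))
E
```

```text
top [285, 148, 15, 10, 68] [648.  50. 172.] [634.  28. 146.] [663.  71. 184.]
top [323, 173, 9, 16, 56] [555. -53. 174.] [536. -67. 158.] [582. -41. 183.]
top [281, 189, 6, 16, 48] [508.  76. 174.] [489.  70. 142.] [535.  85. 185.]
(440, 100) [ 508. -193.  931.]
(420, 135) [ 489. -192.  811.]
(400, 170) [ 478. -192.  609.]
(385, 195) [ 468. -190.  403.]
scene [402, 29, 7, 10, 24] [2339. 2609.  155.] [2311. 2526.  140.] [2361. 2681.  188.]
scene [411, 33, 12, 9, 39] [2341. 2419.  169.] [2317. 2307.  141.] [2361. 2497.  190.]
scene [421, 39, 139, 68, 825] [2337. 1225.  165.] [2310.  759.  140.] [2365. 2318.  190.]
scene [315, 98, 12, 4, 26] [1036. 1128.  146.] [ 994. 1114.  140.] [1064. 1136.  154.]
scene [310, 201, 13, 13, 107] [650.  46. 164.] [636.  23. 141.] [669.  72. 178.]
scene [268, 204, 14, 10, 114] [511.  75. 166.] [487.  66. 143.] [533.  89. 177.]
scene [291, 224, 17, 11, 116] [561. -58. 167.] [537. -74. 140.] [585. -43. 180.]
scene [6, 226, 4, 5, 9] [-366.  178.  148.] [-371.  174.  140.] [-365.  183.  156.]
(303, 20) [ 497. -198.  816.]
(297, 80) [ 482. -195.  693.]
(292, 130) [ 480. -197.  575.]
(288, 180) [ 476. -195.  438.]
(286, 205) [ 475. -196.  363.]
```

View pics/z.png

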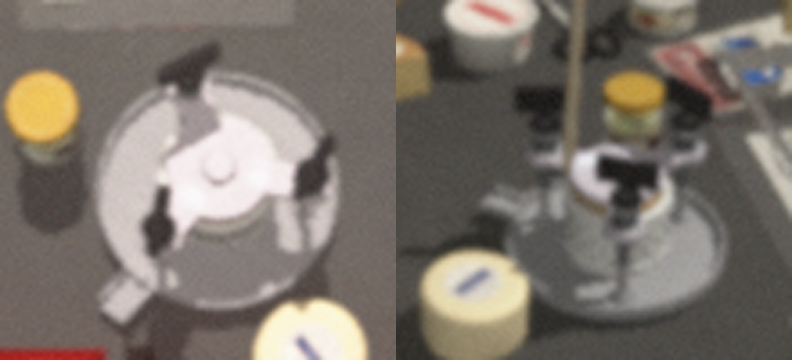

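The zoom shows the three black wing knobs. Knob 1 is at the left by the spout, knob 2 at the back, and knob 3 on the right near the cheese. The cord hangs at about (475,-195), on the way to the press. Next I'll measure the bars, the cord, the beam and the arm envelope.

```bash
python3 - <<'E'
from h import *
nom=np.array([[-80,0],[40,69.3],[40,-69.3]])
from scipy.optimize import least_squares
S={}
for n in('top','scene'):
    c=np.load(n+'.npz'); W=world(c); px=c['pixels'].astype(int)
    m=((W[...,2]>150)&(W[...,2]<190)&(px.max(-1)<85)&(W[...,0]>450)&(W[...,0]<700)&(abs(W[...,1])<130)).astype(np.uint8)
    k,l,s,ce=cv2.connectedComponentsWithStats(m)
    for i in range(1,k):
        if s[i,4]<20: continue
        q=W[l==i]; j=np.argmin(np.linalg.norm(np.array([[508,76],[648,48],[556,-56]])-np.median(q[:,:2],0),axis=1))
        # project rays to mid: PCA on upper points
        t=q[q[:,2]>np.percentile(q[:,2],20)][:,:2]
        (cx,cy),(w,h),a=cv2.minAreaRect(t.astype(np.float32))
        u,sv,vt=np.linalg.svd(t-t.mean(0),full_matrices=False)
        print(n,'knob',j+1,len(t),np.round([cx,cy,w,h,a],1),'pca ang',round(np.degrees(np.arctan2(vt[0,1],vt[0,0]))%180,1),'ratio',sv[1]/sv[0],'ztop',np.percentile(q[:,2],95))
        S.setdefault(j,[]).append((cx,cy))
    # cord
    M=(abs(W[...,0]-485)<40)&(abs(W[...,1]+195)<25)&(W[...,2]>25)
    print('cord z',np.percentile(W[M][:,2],[0,2,10,50,100]).round(), M.sum())
    for a,b in((100,200),(200,300),(300,400),(400,600),(600,800),(800,1000),(1000,1300)):
        q=W[M&(W[...,2]>a)&(W[...,2]<b)]
        if len(q): print(a,len(q),np.median(q,0).round(),q.min(0).round(),q.max(0).round())
    if n=='top':
        r=(px[...,2]>120)&(px[...,1]<60)&(W[...,2]>300); q=W[r]; print('red',len(q)); 
        for rows in((0,45),(235,280),(0,420)):
            q=W[rows[0]:rows[1]][r[rows[0]:rows[1]]]
            if len(q): print(rows,np.percentile(q,[1,50,99],axis=0).round())
P=np.array([np.mean(S[j],0) for j in range(3)])
f=lambda p:((nom@np.array([[np.cos(p[2]),np.sin(p[2])],[-np.sin(p[2]),np.cos(p[2])]])+p[:2])-P).ravel()
r=least_squares(f,[572,23,-0.7]); print(r.x,r.fun.round(1)); print((f(r.x).reshape(3,2)+P).round(1))
c=np.load('top.npz');W=world(c)
M=(W[...,0]<250)&(W[...,2]>600)&(W[...,1]<0)&(W[...,2]<1250); print('arm hi',np.nanpercentile(W[M][:,2],[50,99]))
E
```

```text
top knob 2 68 [649.4  51.1  13.1  52.4  29. ] pca ang 116.7 ratio 0.23174377373756128 ztop 180.19585695488604
top knob 3 51 [557.8 -54.9  11.6  53.8  55.9] pca ang 148.4 ratio 0.19476596896555332 ztop 178.74094169582617
top knob 1 43 [513.6  76.4  12.9  50.6  78.5] pca ang 171.4 ratio 0.2319601823809887 ztop 180.46623931642853
cord z [ 280.  325.  463.  829. 1034.] 812
200 8 [ 467. -187.  289.] [ 465. -194.  280.] [ 472. -186.  299.]
300 42 [ 468. -188.  354.] [ 464. -194.  303.] [ 476. -186.  400.]
400 118 [ 475. -189.  509.] [ 468. -195.  403.] [ 484. -186.  599.]
600 190 [ 484. -189.  715.] [ 476. -196.  600.] [ 492. -185.  800.]
800 403 [ 508. -192.  913.] [ 487. -200.  801.] [ 524. -187. 1000.]
1000 51 [ 524. -195. 1010.] [ 520. -199. 1000.] [ 525. -192. 1034.]
red 20821
(0, 45) [[ 468. -226. 1264.]
 [ 478. -225. 1265.]
 [ 483. -223. 1268.]]
(235, 280) [[ 202. -198. 1221.]
 [ 220.   86. 1238.]
 [ 241.  341. 1246.]]
(0, 420) [[ 199. -199. 1220.]
 [ 220.   88. 1238.]
 [ 243.  341. 1246.]]
scene knob 2 81 [652.2  47.2  16.8  54.1  23.4] pca ang 118.3 ratio 0.21564059297457225 ztop 176.02928995824303
scene knob 1 82 [510.8  77.   15.7  45.3  78.4] pca ang 167.9 ratio 0.2875984968045289 ztop 176.40057536985017
scene knob 3 88 [559.6 -59.4  18.3  52.7  68.7] pca ang 150.1 ratio 0.22368630744252527 ztop 176.52319835316763
cord z [281. 299. 366. 630. 849.] 931
200 20 [ 468. -193.  292.] [ 465. -196.  281.] [ 475. -188.  299.]
300 112 [ 470. -193.  352.] [ 465. -197.  301.] [ 478. -188.  399.]
400 281 [ 477. -193.  508.] [ 468. -197.  401.] [ 487. -187.  599.]
600 397 [ 486. -193.  709.] [ 477. -199.  600.] [ 496. -187.  800.]
800 121 [ 496. -194.  825.] [ 489. -200.  801.] [ 506. -189.  849.]
[573.92067973  22.91263962  -0.71561836] [ 1.3 -1.3 -1.2 -0.2 -0.1  1.5]
[[513.5  75.4]
 [649.6  49. ]
 [558.6 -55.6]]
arm hi [ 871.54170558 1243.30712392]
```

```bash
python3 - <<'E'
from h import *
c=np.load('top.npz');W=world(c);px=c['pixels'].astype(int)
d=px.max(-1)
for nm,(x0,x1,y0,y1) in dict(hA=(300,325,285,318),hB=(335,360,280,312),hC=(60,90,285,320),wrap=(265,290,235,290),w2=(355,380,235,285)).items():
    q=W[y0:y1,x0:x1][d[y0:y1,x0:x1]<60]; q=q[~np.isnan(q[:,0])]
    print(nm,len(q),np.percentile(q,[0,10,50,90,100],axis=0).round().tolist())
for p in((300,370),(320,345),(370,375),(430,360),(480,350),(500,350),(530,325),(550,295)): print(p,W[p[1],p[0]].round())
M=(W[...,2]>250)&(W[...,0]>-200)&(W[...,0]<700)&(abs(W[...,1])<500)&(W[...,2]<1200)
k,l,s,ce=cv2.connectedComponentsWithStats(M.astype(np.uint8))
for i in range(1,k):
    if s[i,4]>20: q=W[l==i]; print(s[i].tolist(),q.min(0).round(),q.max(0).round(),np.median(q,0).round())
E
```

```text
Traceback (most recent call last):
IndexError: index -1 is out of bounds for axis 0 with size 0
```

```bash
python3 - <<'E'
from h import *
c=np.load('top.npz');W=world(c);px=c['pixels'].astype(int)
for p in((300,370),(320,345),(370,375),(430,360),(480,350),(500,350),(530,325),(550,295)): print(p,W[p[1],p[0]].round())
M=(W[...,2]>250)&(W[...,0]>-200)&(W[...,0]<800)&(abs(W[...,1])<600)
M&=~((px[...,2]>100)&(px[...,1]<60))
k,l,s,ce=cv2.connectedComponentsWithStats(M.astype(np.uint8))
for i in range(1,k):
    if s[i,4]>12: q=W[l==i]; print(s[i].tolist(),q.min(0).round(),q.max(0).round(),np.median(q,0).round())
E
```

```text
(300, 370) [ 26.  40. 347.]
(320, 345) [ 85. -15. 298.]
(370, 375) [  31. -110.  540.]
(430, 360) [  73. -206.  687.]
(480, 350) [  96. -272.  789.]
(500, 350) [  94. -307.  794.]
(530, 325) [ 138. -331.  872.]
(550, 295) [ 197. -631.  344.]
[0, 0, 14, 93, 659] [ 398.  362. 1235.] [ 510.  371. 1271.] [ 467.  365. 1254.]
[98, 0, 30, 86, 706] [510. 306. 979.] [ 581.  339. 1126.] [ 566.  316. 1027.]
[151, 0, 24, 77, 500] [520. 234. 991.] [ 580.  244. 1119.] [ 566.  238. 1040.]
[378, 0, 118, 204, 1328] [ 464. -203.  280.] [ 551. -185. 1163.] [ 516. -193.  963.]
[550, 0, 10, 50, 213] [ 439. -233. 1237.] [ 499. -224. 1263.] [ 469. -228. 1249.]
[268, 231, 23, 65, 497] [192.  62. 984.] [ 250.   86. 1248.] [ 219.   77. 1240.]
[354, 232, 21, 54, 440] [ 195.  -19. 1200.] [ 248.   -3. 1248.] [ 218.  -11. 1243.]
[0, 235, 49, 52, 571] [ 196.  305. 1160.] [ 250.  371. 1250.] [ 218.  337. 1235.]
[433, 234, 37, 2, 37] [ 241. -119. 1217.] [ 243.  -80. 1222.] [ 242.  -99. 1220.]
[302, 236, 48, 87, 803] [156.   3. 955.] [ 244.   50. 1248.] [ 206.   24. 1239.]
[141, 239, 13, 2, 13] [ 241.  199. 1216.] [ 243.  211. 1222.] [ 242.  206. 1218.]
[93, 240, 22, 1, 22] [ 242.  239. 1216.] [ 242.  261. 1220.] [ 242.  250. 1218.]
[180, 240, 20, 1, 20] [ 240.  152. 1217.] [ 241.  172. 1222.] [ 241.  162. 1220.]
[340, 283, 11, 28, 167] [171. -19. 967.] [ 210.   -9. 1015.] [186. -13. 977.]
[64, 284, 18, 18, 148] [186. 271. 949.] [ 210.  388. 1221.] [196. 381. 973.]
[67, 285, 32, 33, 274] [164. 256. 962.] [ 209.  371. 1216.] [179. 361. 978.]
[534, 285, 6, 10, 35] [ 201. -600.  318.] [ 225. -591.  352.] [ 214. -597.  341.]
[282, 301, 278, 113, 16041] [ -88. -467.  251.] [177.  86. 878.] [  64. -227.  699.]
```

Emit:
step_arm:
  deltas:
    - {"linear":[0,-41,8],"spin":-8.5}
    - {"linear":[6,-40.5,8],"spin":-8.5}
    - {"linear":[12,-39,8],"spin":-8.5}
    - {"linear":[17.7,-37,8],"spin":-8.5}
  gripper: 60

```text
time: 0.5
tool_pos: [168.5, -533.3, 205.1]
eef_rot: [-2.825, -1.374, 0.0]
wrist_force: [-0.3, -1.4, -0.0]
gripper_width: 0.703
grip_force: 0.0
```

Emit:
step_arm:
  deltas:
    - {"linear":[23,-34,8],"spin":-8.5}
    - {"linear":[27.7,-30,8],"spin":-8.5}
    - {"linear":[32,-26,8],"spin":-8.5}
    - {"linear":[35,-21,8],"spin":-8.5}

```text
time: 0.9
tool_pos: [118.8, -377.2, 173.4]
eef_rot: [2.3, 2.14, 0.0]
wrist_force: [0.5, -0.9, 0.4]
gripper_width: 0.647
grip_force: 0.0
```

```bash
python3 - <<'E'
from h import *
s=state(); print({k:np.round(s[k],3) for k in('time','qpos','tool_pos','eef_rot','torque')})
c=capture('top');W=world(c)
M=(W[...,2]>250)&(W[...,0]>-250)&(W[...,0]<177)&(W[...,1]<100)&(W[...,1]>-600)&(W[...,2]<1150)
k,l,st,ce=cv2.connectedComponentsWithStats(M.astype(np.uint8)); i=1+np.argmax(st[1:,4])
q=W[l==i]; t=q[q[:,2]>np.percentile(q[:,2],99)]; print(q[:,2].max(),t.mean(0))
w=q[(np.hypot(q[:,0],q[:,1])>300)]; r=np.hypot(w[:,0],w[:,1]); print('outer r',np.percentile(r,[50,99,100]))
E
```

```text
{'time': np.float64(0.9), 'qpos': array([ 1.392,  0.343, -0.347,  2.371,  0.26 ,  0.461,  0.757]), 'tool_pos': array([ 118.82 , -377.184,  173.398]), 'eef_rot': array([2.3 , 2.14, 0.  ]), 'torque': array([-0.084, -0.128, -0.04 ])}
956.8624647863888 [  42.6181443  -202.37523162  953.95402462]
outer r [361.42342796 442.23340141 455.96685058]
```

Emit:
step_arm:
  deltas:
    - {"linear":[14.4,31.5,20],"spin":-5}
    - {"linear":[14.4,31.5,20],"spin":-5}
    - {"linear":[14.4,31.5,20],"spin":-5}
    - {"linear":[14.4,31.5,5],"spin":-5}

```text
time: 1.35
tool_pos: [242.8, -314.4, 107.0]
eef_rot: [-1.897, -2.502, -0.001]
wrist_force: [0.7, -0.9, 0.8]
gripper_width: 0.648
grip_force: 0.0
```

Emit:
step_arm:
  deltas:
    - {"linear":[14.4,31.5,0],"spin":-5}
    - {"linear":[14.4,31.5,0],"spin":-5}
    - {"linear":[0,0,0],"spin":0}

```text
time: 1.65
tool_pos: [296.3, -265.8, 108.5]
eef_rot: [1.664, 2.663, 0.003]
wrist_force: [-0.9, -0.0, 0.3]
gripper_width: 0.64
grip_force: 0.0
```

```bash
python3 - <<'E'
from h import *
s=state(); print({k:np.round(s[k],3) for k in('time','qpos','tool_pos','eef_rot','torque')})
c=capture('top');W=world(c);c2=capture('scene'); cv2.imwrite('pics/s1.png',np.hstack([cv2.resize(c['pixels'],(400,300)),cv2.resize(c2['pixels'],(400,300))]))
M=(W[...,2]>250)&(W[...,0]>-250)&(W[...,0]<460)&(W[...,1]<100)&(W[...,1]>-600)&(W[...,2]<1150)
k,l,st,ce=cv2.connectedComponentsWithStats(M.astype(np.uint8)); i=1+np.argmax(st[1:,4])
q=W[l==i]; t=q[q[:,2]>np.percentile(q[:,2],98)]; print(q[:,2].max(),t.mean(0))
r=np.hypot(q[:,0],q[:,1]); print('outer r',np.percentile(r,[50,99,100]))
E
```

```text
{'time': np.float64(1.65), 'qpos': array([ 0.805,  0.481, -0.295,  2.429,  0.501,  0.281,  0.511]), 'tool_pos': array([ 296.283, -265.844,  108.494]), 'eef_rot': array([1.664, 2.663, 0.003]), 'torque': array([-0.039, -0.105,  0.024])}
921.5702743069947 [ 199.66265604 -204.85072165  917.01508017]
outer r [198.2821122  350.71985153 371.04502114]
```

View pics/s1.png

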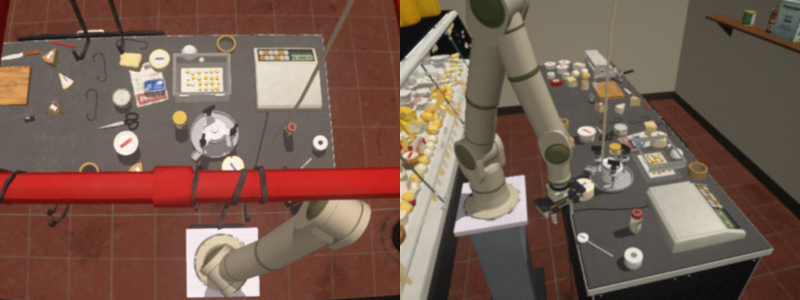

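The arm is retracted at r≈398, with its elbow top at 921 mm, below the hooks. The cord is still ahead, outside the arm's radius, so I'll carry on round the arc.

Emit:
step_arm:
  deltas:
    - {"linear":[14.4,31.5,0],"spin":-5}
    - {"linear":[14.4,31.5,0],"spin":-5}
    - {"linear":[14.4,31.5,0],"spin":-5}
    - {"linear":[14.4,31.5,0],"spin":-5}
    - {"linear":[14.4,31.5,0],"spin":-5}

```text
time: 2.25
tool_pos: [378.5, -119.7, 108.6]
eef_rot: [1.062, 2.956, -0.001]
wrist_force: [-0.3, -0.0, -0.0]
gripper_width: 0.643
grip_force: 0.0
```

Emit:
step_arm:
  deltas:
    - {"linear":[14.4,31.5,0],"spin":-5}
    - {"linear":[14.4,31.5,0],"spin":-5}
    - {"linear":[14.4,31.5,0],"spin":-5}
    - {"linear":[14.4,31.5,0],"spin":-5}
    - {"linear":[14.4,31.5,0],"spin":-5}

```text
time: 2.75
tool_pos: [393.4, 51.7, 108.6]
eef_rot: [0.397, 3.116, -0.001]
wrist_force: [0.3, -0.1, -0.4]
gripper_width: 0.646
grip_force: 0.0
```

```bash
cat >> h.py <<'E'
from scipy.spatial.transform import Rotation as R
def to(x,y,z,phi):
    s=state(); r=R.from_rotvec(s['eef_rot']).as_matrix(); ph=np.degrees(np.arctan2(r[1,0],r[0,0]))
    d=r.T@(np.array([x,y,z])-s['tool_pos']); sp=(ph-phi+90)%180-90
    print('t',round(s['time'],2),'phi',round(ph,1),'pos',s['tool_pos'].round(1),'q',s['qpos'].round(2)); print(' delta',d.round(1),'spin',round(sp,1),'tz',np.round(s['torque'],3),'F',np.round(s['wrist_force'],1))
E
python3 -c "
from h import *
to(513.5,75.4,165,169.5)"
```

```text
t 2.75 phi 165.5 pos [393.4  51.7 108.6] q [ 0.03  0.49 -0.42  2.43  0.66  0.32  0.34]
 delta [-110.4   53.1  -56.4] spin -4.0 tz [ 0.041 -0.178  0.073] F [ 0.3 -0.1 -0.4]
```

Emit:
step_arm:
  deltas:
    - {"linear":[-20,9.6,-18],"spin":-2}
    - {"linear":[-22,10.6,-18],"spin":-2}
    - {"linear":[-22,10.6,-15],"spin":0}
    - {"linear":[-22,10.6,-5],"spin":0}
    - {"linear":[-15,7,0],"spin":0}

```text
time: 3.25
tool_pos: [503.9, 77.1, 165.5]
eef_rot: [0.294, 3.126, 0.0]
wrist_force: [-0.2, -0.6, -0.9]
gripper_width: 0.643
grip_force: 0.0
```

Emit:
step_arm:
  deltas:
    - {"linear":[0,0,0],"spin":0}
    - {"linear":[0,0,0],"spin":0}

```text
time: 3.45
tool_pos: [501.1, 77.1, 164.2]
eef_rot: [-0.291, -3.127, 0.002]
wrist_force: [0.2, -0.3, -0.1]
gripper_width: 0.643
grip_force: 0.0
```

```bash
python3 - <<'E'
from h import *
to(513.5,75.4,165,169.5)
c2=capture('scene'); c=capture('top'); W=world(c)
M=(W[...,2]>850)&(W[...,2]<955)&(W[...,0]<460)&(W[...,1]<200); print('max z arm',W[M][:,2].max(),np.median(W[M],0))
cv2.imwrite('pics/s2.png',np.hstack([cv2.resize(x[a:a+75,b:b+100],(400,300),interpolation=cv2.INTER_CUBIC) for x,a,b in((c['pixels'],145,250),(c2['pixels'],180,240))]))
E
```

```text
t 3.45 phi 169.4 pos [501.1  77.1 164.2] q [ 0.18  0.51 -0.61  2.14  0.49  0.64  0.6 ]
 delta [-12.5   0.6  -0.8] spin -0.1 tz [ 0.032 -0.15  -0.006] F [ 0.2 -0.3 -0.1]
max z arm 954.8792319616182 [317.87790086 -89.81982586 890.00594947]
```

View pics/s2.png

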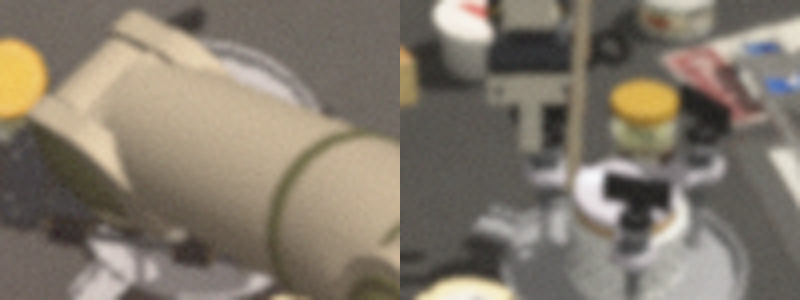

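In the picture the gripper straddles knob 1 and the elbow is clear of the cord. I'll centre it and close.

Emit:
step_arm:
  deltas:
    - {"linear":[-12.5,0.6,-0.8],"spin":0}
    - {"linear":[0,0,0],"spin":0}

```text
time: 3.75
tool_pos: [515.6, 76.7, 165.6]
eef_rot: [0.288, 3.127, 0.0]
wrist_force: [-0.2, 0.0, 0.2]
gripper_width: 0.645
grip_force: 0.0
```

Emit:
step_arm:
  deltas:
    - {"linear":[0,0,0],"spin":0}
    - {"linear":[0,0,0],"spin":0}
    - {"linear":[0,0,0],"spin":0}
    - {"linear":[0,0,0],"spin":0}
  gripper: 0
  newtons: 60

```text
time: 4.15
tool_pos: [513.9, 77.2, 165.4]
eef_rot: [-0.287, -3.128, 0.0]
wrist_force: [0.1, -0.7, -0.0]
gripper_width: 0.351
grip_force: 0.0
```

```bash
python3 -c "
from h import *
to(513.5,75.4,165,169.5); print(state()['gripper_width'],state()['grip_force'])"
```

```text
t 4.15 phi 169.5 pos [513.9  77.2 165.4] q [ 0.18  0.52 -0.62  2.11  0.49  0.65  0.61]
 delta [ 0.1 -1.9  0.4] spin 0.0 tz [ 0.075 -0.094 -0.039] F [ 0.1 -0.7 -0. ]
0.35075862147567843 0.0
```

Emit:
step_arm:
  deltas:
    - {"linear":[0,0,0],"spin":0}
    - {"linear":[0,0,0],"spin":0}
    - {"linear":[0,0,0],"spin":0}
    - {"linear":[0,0,0],"spin":0}
    - {"linear":[0,0,0],"spin":0}

```text
time: 4.65
tool_pos: [514.5, 79.1, 165.5]
eef_rot: [0.286, 3.128, 0.005]
wrist_force: [0.4, 6.7, -2.0]
gripper_width: 0.136
grip_force: 60.0
```

```bash
python3 -c "
from h import *
to(513.5,75.4,165,169.5); print(state()['gripper_width'],state()['grip_force'])"
```

```text
t 4.65 phi 169.6 pos [514.5  79.1 165.5] q [ 0.18  0.52 -0.62  2.11  0.49  0.65  0.61]
 delta [ 0.3 -3.9  0.5] spin 0.1 tz [ 1.476 -0.268 -0.259] F [ 0.4  6.7 -2. ]
0.13550784552157216 59.95110830661815
```

Emit:
step_arm:
  deltas:
    - {"linear":[0,2,0],"spin":0}
    - {"linear":[0,0,0.06],"spin":2}
    - {"linear":[0,0,0.06],"spin":2}
    - {"linear":[0,0,0.03],"spin":1}
    - {"linear":[0,0,0.03],"spin":1}

```text
time: 5.15
tool_pos: [514.6, 79.6, 165.4]
eef_rot: [0.451, 3.109, 0.001]
wrist_force: [-0.9, 2.0, 3.4]
gripper_width: 0.134
grip_force: 60.2
```

```bash
cat >> h.py <<'E'
def feel():
    s=state(); r=R.from_rotvec(s['eef_rot']).as_matrix(); ph=np.degrees(np.arctan2(r[1,0],r[0,0]))%360
    print('t',round(s['time'],2),'phi',round(ph,2),'tz',round(s['torque'][2],3),'q7eff',round(s['effort'][6],3),'F',s['wrist_force'].round(1),'pos',s['tool_pos'].round(1),'g',round(s['gripper_width'],3))
E
python3 -c "
from h import *
feel()"
```

```text
t 5.15 phi 163.49 tz 0.447 q7eff -0.253 F [-0.9  2.   3.4] pos [514.6  79.6 165.4] g 0.134
```

Emit:
step_arm:
  deltas:
    - {"linear":[0,0,0.06],"spin":2}
    - {"linear":[0,0,0.03],"spin":1}
    - {"linear":[0,0,0.03],"spin":1}

```text
time: 5.45
tool_pos: [514.7, 79.8, 165.3]
eef_rot: [0.56, 3.091, 0.001]
wrist_force: [-1.0, 4.7, 4.7]
gripper_width: 0.132
grip_force: 60.2
```

```bash
python3 -c "
from h import *
feel()"
```

```text
t 5.45 phi 159.47 tz 0.47 q7eff -0.259 F [-1.   4.7  4.7] pos [514.7  79.8 165.3] g 0.132
```

Emit:
step_arm:
  deltas:
    - {"linear":[0,0,0.06],"spin":2}
    - {"linear":[0,0,0.03],"spin":1}
    - {"linear":[0,0,0.03],"spin":1}

```text
time: 5.75
tool_pos: [514.8, 80.0, 165.2]
eef_rot: [0.667, 3.069, 0.002]
wrist_force: [-0.7, 5.7, 4.1]
gripper_width: 0.132
grip_force: 60.2
```

```bash
python3 -c "
from h import *
feel()"
```

```text
t 5.75 phi 155.48 tz 0.437 q7eff -0.245 F [-0.7  5.7  4.1] pos [514.8  80.  165.2] g 0.132
```

Emit:
step_arm:
  deltas:
    - {"linear":[0,0.2,0.06],"spin":2}
    - {"linear":[0,0,0.03],"spin":1}
    - {"linear":[0,0,0.03],"spin":1}

```text
time: 6.05
tool_pos: [514.8, 80.2, 165.1]
eef_rot: [0.774, 3.044, 0.002]
wrist_force: [-1.0, 6.2, 3.6]
gripper_width: 0.136
grip_force: 60.2
```

```bash
python3 -c "
from h import *
feel()"
```

```text
t 6.05 phi 151.48 tz 0.469 q7eff -0.245 F [-1.   6.2  3.6] pos [514.8  80.2 165.1] g 0.136
```

Emit:
step_arm:
  deltas:
    - {"linear":[0,0.2,0.06],"spin":2}
    - {"linear":[0,0,0.03],"spin":1}
    - {"linear":[0,0,0.03],"spin":1}

```text
time: 6.35
tool_pos: [515.0, 80.4, 164.9]
eef_rot: [0.879, 3.016, 0.002]
wrist_force: [-0.7, 6.0, 3.4]
gripper_width: 0.131
grip_force: 60.2
```

```bash
python3 -c "
from h import *
feel()"
```

```text
t 6.35 phi 147.48 tz 0.418 q7eff -0.245 F [-0.7  6.   3.4] pos [515.   80.4 164.9] g 0.131
```

Emit:
step_arm:
  deltas:
    - {"linear":[0,0.2,0.06],"spin":2}
    - {"linear":[0,0,0.03],"spin":1}
    - {"linear":[0,0,0.03],"spin":1}

```text
time: 6.65
tool_pos: [515.1, 80.6, 164.8]
eef_rot: [0.984, 2.983, 0.002]
wrist_force: [-0.5, 6.6, 3.7]
gripper_width: 0.135
grip_force: 60.2
```

```bash
python3 -c "
from h import *
feel()"
```

```text
t 6.65 phi 143.48 tz 0.422 q7eff -0.245 F [-0.5  6.6  3.7] pos [515.1  80.6 164.8] g 0.135
```

Emit:
step_arm:
  deltas:
    - {"linear":[0,0.2,0.06],"spin":2}
    - {"linear":[0,0,0.03],"spin":1}
    - {"linear":[0,0,0.03],"spin":1}

```text
time: 6.95
tool_pos: [515.3, 80.9, 164.7]
eef_rot: [1.088, 2.947, 0.002]
wrist_force: [-0.3, 5.6, 3.6]
gripper_width: 0.133
grip_force: 60.2
```

```bash
python3 -c "
from h import *
feel()"
```

```text
t 6.95 phi 139.49 tz 0.461 q7eff -0.245 F [-0.3  5.6  3.6] pos [515.3  80.9 164.7] g 0.133
```

Emit:
step_arm:
  deltas:
    - {"linear":[0,0.2,0.06],"spin":2}
    - {"linear":[0,0,0.03],"spin":1}
    - {"linear":[0,0,0.03],"spin":1}

```text
time: 7.25
tool_pos: [515.4, 81.0, 164.6]
eef_rot: [1.19, 2.907, 0.003]
wrist_force: [-0.0, 6.6, 4.3]
gripper_width: 0.132
grip_force: 60.2
```

```bash
python3 -c "
from h import *
feel()"
```

```text
t 7.25 phi 135.48 tz 0.425 q7eff -0.245 F [-0.   6.6  4.3] pos [515.4  81.  164.6] g 0.132
```

Emit:
step_arm:
  deltas:
    - {"linear":[0,0.2,0.06],"spin":2}
    - {"linear":[0,0,0.03],"spin":1}
    - {"linear":[0,0,0.03],"spin":1}

```text
time: 7.55
tool_pos: [515.6, 81.2, 164.5]
eef_rot: [1.29, 2.864, 0.003]
wrist_force: [-1.6, 5.9, 4.0]
gripper_width: 0.135
grip_force: 60.2
```

```bash
python3 -c "
from h import *
feel()"
```

```text
t 7.55 phi 131.49 tz 0.43 q7eff -0.245 F [-1.6  5.9  4. ] pos [515.6  81.2 164.5] g 0.135
```

Emit:
step_arm:
  deltas:
    - {"linear":[0,0,0.06],"spin":2}
    - {"linear":[0,0,0.03],"spin":1}
    - {"linear":[0,0,0.03],"spin":1}

```text
time: 7.85
tool_pos: [515.8, 81.3, 164.4]
eef_rot: [1.389, 2.817, 0.003]
wrist_force: [0.2, 7.2, 3.4]
gripper_width: 0.136
grip_force: 60.2
```

```bash
python3 -c "
from h import *
feel()"
```

```text
t 7.85 phi 127.49 tz 0.428 q7eff -0.258 F [0.2 7.2 3.4] pos [515.8  81.3 164.4] g 0.136
```

Emit:
step_arm:
  deltas:
    - {"linear":[0,0,0.06],"spin":2}
    - {"linear":[0,0,0.03],"spin":1}
    - {"linear":[0,0,0.03],"spin":1}

```text
time: 8.15
tool_pos: [516.0, 81.5, 164.3]
eef_rot: [1.487, 2.767, 0.004]
wrist_force: [1.3, 7.8, 2.5]
gripper_width: 0.135
grip_force: 60.2
```

```bash
python3 -c "
from h import *
feel()"
```

```text
t 8.15 phi 123.5 tz 0.46 q7eff -0.289 F [1.3 7.8 2.5] pos [516.   81.5 164.3] g 0.135
```

Emit:
step_arm:
  deltas:
    - {"linear":[0,0,0.06],"spin":2}
    - {"linear":[0,0,0.03],"spin":1}
    - {"linear":[0,0,0.03],"spin":1}

```text
time: 8.45
tool_pos: [516.2, 81.6, 164.2]
eef_rot: [1.582, 2.713, 0.004]
wrist_force: [1.5, 6.8, 2.5]
gripper_width: 0.137
grip_force: 60.2
```

```bash
python3 -c "
from h import *
feel()"
```

```text
t 8.45 phi 119.52 tz 0.565 q7eff -0.342 F [1.5 6.8 2.5] pos [516.2  81.6 164.2] g 0.137
```

Emit:
step_arm:
  deltas:
    - {"linear":[0,0,0],"spin":0}
    - {"linear":[0,0,0],"spin":0}
    - {"linear":[0,0,0],"spin":0}
    - {"linear":[0,0,0],"spin":0}
    - {"linear":[0,0,-8],"spin":0}
  gripper: 50

```text
time: 8.95
tool_pos: [514.5, 79.6, 171.3]
eef_rot: [-1.582, -2.713, 0.003]
wrist_force: [0.1, -0.2, 0.8]
gripper_width: 0.509
grip_force: 0.0
```

Emit:
step_arm:
  deltas:
    - {"linear":[0,0,-16],"spin":0}
    - {"linear":[0,0,-16],"spin":0}
    - {"linear":[0,0,0],"spin":0}
    - {"linear":[0,0,0],"spin":0}

```text
time: 9.35
tool_pos: [515.3, 79.9, 204.2]
eef_rot: [1.582, 2.713, 0.001]
wrist_force: [-0.8, -0.0, -0.6]
gripper_width: 0.534
grip_force: 0.0
```

```bash
python3 -c "
from h import *
to(650.5,52,204,117.5);feel()"
```

```text
t 9.35 phi 119.5 pos [515.3  79.9 204.2] q [ 0.03  0.43 -0.4   2.08  0.26  0.68 -0.02]
 delta [-90.9 103.9   0.3] spin 2.0 tz [ 0.039 -0.128  0.015] F [-0.8 -0.  -0.6]
t 9.35 phi 119.5 tz 0.015 q7eff 0.04 F [-0.8 -0.  -0.6] pos [515.3  79.9 204.2] g 0.534
```

Emit:
step_arm:
  deltas:
    - {"linear":[-30,34.5,0],"spin":1}
    - {"linear":[-30,34.5,0],"spin":1}
    - {"linear":[-30.9,34.9,0],"spin":0}
    - {"linear":[0,0,0],"spin":0}
    - {"linear":[0,0,0],"spin":0}

```text
time: 9.85
tool_pos: [649.6, 49.4, 202.2]
eef_rot: [-1.63, -2.684, 0.002]
wrist_force: [0.2, 0.4, -0.9]
gripper_width: 0.538
grip_force: 0.0
```

```bash
python3 - <<'E'
from h import *
to(650.5,52,165,117.5)
c2=capture('scene'); cv2.imwrite('pics/s3.png',cv2.resize(c2['pixels'][150:250,230:350],(720,600),interpolation=cv2.INTER_CUBIC))
E
```

```text
t 9.85 phi 117.5 pos [649.6  49.4 202.2] q [ 0.08  0.57 -0.37  1.79  0.27  0.83  0.06]
 delta [ 1.8  2.  37.2] spin -0.0 tz [ 0.016 -0.06  -0.059] F [ 0.2  0.4 -0.9]
```

View pics/s3.png

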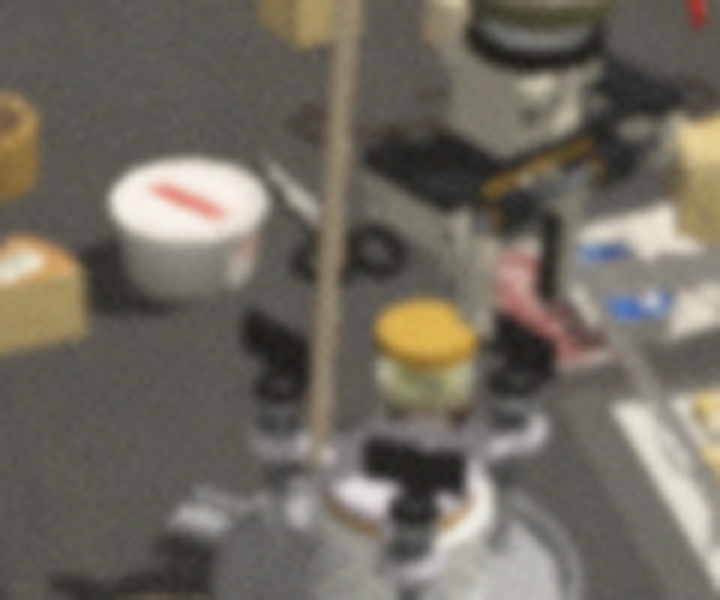

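The fingers (pixels about x 480 and 550) stand above and on either side of knob 2's bar at (525,345). I'll descend and close.

Emit:
step_arm:
  deltas:
    - {"linear":[1.8,2,10],"spin":0}
    - {"linear":[0,0,14],"spin":0}
    - {"linear":[0,0,13],"spin":0}
    - {"linear":[0,0,0],"spin":0}

```text
time: 10.3
tool_pos: [649.1, 52.3, 164.3]
eef_rot: [-1.627, -2.684, 0.004]
wrist_force: [1.1, 0.6, 0.5]
gripper_width: 0.536
grip_force: 0.0
```

Emit:
step_arm:
  deltas:
    - {"linear":[0,0,0],"spin":0}
    - {"linear":[0,0,0],"spin":0}
    - {"linear":[0,0,0],"spin":0}
    - {"linear":[0,0,0],"spin":0}
    - {"linear":[0,0,0],"spin":0}
  gripper: 0

```text
time: 10.8
tool_pos: [651.8, 52.8, 167.4]
eef_rot: [1.628, 2.685, 0.003]
wrist_force: [10.6, 5.4, -7.8]
gripper_width: 0.158
grip_force: 5.7
```

Emit:
step_arm:
  deltas:
    - {"linear":[0,0,0],"spin":0}
    - {"linear":[0,0,0],"spin":0}
    - {"linear":[0,0,0],"spin":0}

```text
time: 11.1
tool_pos: [652.7, 53.3, 167.4]
eef_rot: [1.627, 2.684, 0.005]
wrist_force: [5.4, 2.8, -2.8]
gripper_width: 0.137
grip_force: 60.0
```

```bash
python3 -c "
from h import *
to(650.5,52,165,117.5);feel()"
```

```text
t 11.1 phi 117.6 pos [652.7  53.3 167.4] q [ 0.06  0.61 -0.35  1.82  0.29  0.76  0.04]
 delta [-0.1 -2.5  2.4] spin 0.1 tz [ 0.49  -1.356  0.089] F [ 5.4  2.8 -2.8]
t 11.1 phi 117.55 tz 0.089 q7eff -0.096 F [ 5.4  2.8 -2.8] pos [652.7  53.3 167.4] g 0.137
```

Emit:
step_arm:
  deltas:
    - {"linear":[0,1.5,0],"spin":0}
    - {"linear":[0,0,0.06],"spin":2}
    - {"linear":[0,0,0.03],"spin":1}
    - {"linear":[0,0,0.03],"spin":1}

```text
time: 11.5
tool_pos: [652.9, 53.4, 167.3]
eef_rot: [1.723, 2.626, 0.002]
wrist_force: [3.6, 1.0, 3.5]
gripper_width: 0.137
grip_force: 60.1
```

```bash
python3 -c "
from h import *
feel()"
```

```text
t 11.5 phi 113.46 tz 0.426 q7eff -0.243 F [3.6 1.  3.5] pos [652.9  53.4 167.3] g 0.137
```

Emit:
step_arm:
  deltas:
    - {"linear":[0,0,0.06],"spin":2}
    - {"linear":[0,0,0.03],"spin":1}
    - {"linear":[0,0,0.03],"spin":1}

```text
time: 11.8
tool_pos: [653.0, 53.5, 167.2]
eef_rot: [1.814, 2.564, 0.003]
wrist_force: [5.1, 1.3, 6.0]
gripper_width: 0.138
grip_force: 60.1
```

```bash
python3 -c "
from h import *
feel()"
```

```text
t 11.8 phi 109.44 tz 0.421 q7eff -0.241 F [5.1 1.3 6. ] pos [653.   53.5 167.2] g 0.138
```

Emit:
step_arm:
  deltas:
    - {"linear":[0,0,0.06],"spin":2}
    - {"linear":[0,0,0.03],"spin":1}
    - {"linear":[0,0,0.03],"spin":1}

```text
time: 12.1
tool_pos: [653.1, 53.5, 167.1]
eef_rot: [1.902, 2.499, 0.003]
wrist_force: [4.9, 0.9, 4.8]
gripper_width: 0.138
grip_force: 60.1
```

```bash
python3 -c "
from h import *
feel()"
```

```text
t 12.1 phi 105.44 tz 0.434 q7eff -0.234 F [4.9 0.9 4.8] pos [653.1  53.5 167.1] g 0.138
```

Emit:
step_arm:
  deltas:
    - {"linear":[0,0,0.06],"spin":2}
    - {"linear":[0,0,0.03],"spin":1}
    - {"linear":[0,0,0.03],"spin":1}

```text
time: 12.4
tool_pos: [653.2, 53.6, 167.0]
eef_rot: [1.988, 2.431, 0.003]
wrist_force: [6.6, 3.1, 4.4]
gripper_width: 0.138
grip_force: 60.1
```

```bash
python3 -c "
from h import *
feel()"
```

```text
t 12.4 phi 101.45 tz 0.436 q7eff -0.236 F [6.6 3.1 4.4] pos [653.2  53.6 167. ] g 0.138
```

Emit:
step_arm:
  deltas:
    - {"linear":[0,0,0.06],"spin":2}
    - {"linear":[0,0,0.03],"spin":1}
    - {"linear":[0,0,0.03],"spin":1}

```text
time: 12.7
tool_pos: [653.4, 53.6, 166.9]
eef_rot: [2.072, 2.36, 0.004]
wrist_force: [6.8, 2.2, 3.6]
gripper_width: 0.134
grip_force: 60.1
```

```bash
python3 -c "
from h import *
feel()"
```

```text
t 12.7 phi 97.44 tz 0.509 q7eff -0.238 F [6.8 2.2 3.6] pos [653.4  53.6 166.9] g 0.134
```

Emit:
step_arm:
  deltas:
    - {"linear":[0,0,0.06],"spin":2}
    - {"linear":[0,0,0.03],"spin":1}
    - {"linear":[0,0,0.03],"spin":1}

```text
time: 13.0
tool_pos: [653.6, 53.6, 166.8]
eef_rot: [2.153, 2.286, 0.004]
wrist_force: [7.1, 2.3, 4.2]
gripper_width: 0.134
grip_force: 60.1
```

```bash
python3 -c "
from h import *
feel()"
```

```text
t 13.0 phi 93.44 tz 0.44 q7eff -0.24 F [7.1 2.3 4.2] pos [653.6  53.6 166.8] g 0.134
```

Emit:
step_arm:
  deltas:
    - {"linear":[0,0,0.06],"spin":2}
    - {"linear":[0,0,0.03],"spin":1}
    - {"linear":[0,0,0.03],"spin":1}

```text
time: 13.3
tool_pos: [653.7, 53.6, 166.7]
eef_rot: [2.231, 2.209, 0.005]
wrist_force: [7.1, 1.4, 3.7]
gripper_width: 0.138
grip_force: 60.1
```

```bash
python3 -c "
from h import *
feel()"
```

```text
t 13.3 phi 89.44 tz 0.421 q7eff -0.241 F [7.1 1.4 3.7] pos [653.7  53.6 166.7] g 0.138
```

Emit:
step_arm:
  deltas:
    - {"linear":[0,0,0.06],"spin":2}
    - {"linear":[0,0,0.03],"spin":1}
    - {"linear":[0,0,0.03],"spin":1}

```text
time: 13.6
tool_pos: [653.8, 53.6, 166.5]
eef_rot: [2.307, 2.13, 0.005]
wrist_force: [7.8, 2.0, 3.4]
gripper_width: 0.137
grip_force: 60.1
```

```bash
python3 -c "
from h import *
feel()"
```

```text
t 13.6 phi 85.44 tz 0.444 q7eff -0.243 F [7.8 2.  3.4] pos [653.8  53.6 166.5] g 0.137
```

Emit:
step_arm:
  deltas:
    - {"linear":[0,0,0.06],"spin":2}
    - {"linear":[0,0,0.03],"spin":1}
    - {"linear":[0,0,0.03],"spin":1}

```text
time: 13.9
tool_pos: [653.9, 53.6, 166.4]
eef_rot: [2.38, 2.048, 0.006]
wrist_force: [8.3, 1.7, 2.2]
gripper_width: 0.133
grip_force: 60.1
```

```bash
python3 -c "
from h import *
feel()"
```

```text
t 13.9 phi 81.44 tz 0.485 q7eff -0.244 F [8.3 1.7 2.2] pos [653.9  53.6 166.4] g 0.133
```

Emit:
step_arm:
  deltas:
    - {"linear":[0,0,0.06],"spin":2}
    - {"linear":[0,0,0.03],"spin":1}
    - {"linear":[0,0,0.03],"spin":1}

```text
time: 14.2
tool_pos: [654.1, 53.5, 166.3]
eef_rot: [2.45, 1.964, 0.006]
wrist_force: [8.1, 1.8, 2.0]
gripper_width: 0.135
grip_force: 60.1
```

```bash
python3 -c "
from h import *
feel()"
```

```text
t 14.2 phi 77.43 tz 0.438 q7eff -0.245 F [8.1 1.8 2. ] pos [654.1  53.5 166.3] g 0.135
```

Emit:
step_arm:
  deltas:
    - {"linear":[0,0.5,0.06],"spin":2}
    - {"linear":[0,0,0.03],"spin":1}
    - {"linear":[0,0,0.03],"spin":1}

```text
time: 14.5
tool_pos: [654.3, 53.5, 166.2]
eef_rot: [2.517, 1.877, 0.005]
wrist_force: [6.8, 2.1, 3.4]
gripper_width: 0.137
grip_force: 60.1
```

```bash
python3 -c "
from h import *
feel()"
```

```text
t 14.5 phi 73.44 tz 0.459 q7eff -0.241 F [6.8 2.1 3.4] pos [654.3  53.5 166.2] g 0.137
```

Emit:
step_arm:
  deltas:
    - {"linear":[0,0.5,0.06],"spin":2}
    - {"linear":[0,0,0.03],"spin":1}
    - {"linear":[0,0,0.03],"spin":1}

```text
time: 14.8
tool_pos: [654.5, 53.5, 166.1]
eef_rot: [2.581, 1.789, 0.005]
wrist_force: [6.0, 2.6, 4.8]
gripper_width: 0.134
grip_force: 60.1
```

```bash
python3 -c "
from h import *
feel()"
```

```text
t 14.8 phi 69.44 tz 0.443 q7eff -0.237 F [6.  2.6 4.8] pos [654.5  53.5 166.1] g 0.134
```

Emit:
step_arm:
  deltas:
    - {"linear":[0,0,0.06],"spin":2}
    - {"linear":[0,0,0.03],"spin":1}
    - {"linear":[0,0,0.03],"spin":1}

```text
time: 15.1
tool_pos: [654.6, 53.4, 166.0]
eef_rot: [2.642, 1.698, 0.005]
wrist_force: [7.2, 2.7, 3.7]
gripper_width: 0.137
grip_force: 60.1
```

```bash
python3 -c "
from h import *
feel()"
```

```text
t 15.1 phi 65.44 tz 0.475 q7eff -0.239 F [7.2 2.7 3.7] pos [654.6  53.4 166. ] g 0.137
```

Emit:
step_arm:
  deltas:
    - {"linear":[0,0,0.06],"spin":2}
    - {"linear":[0,0,0.03],"spin":1}
    - {"linear":[0,0,0.03],"spin":1}

```text
time: 15.4
tool_pos: [654.7, 53.3, 165.9]
eef_rot: [2.7, 1.604, 0.005]
wrist_force: [6.4, 2.5, 4.3]
gripper_width: 0.135
grip_force: 60.1
```

```bash
python3 -c "
from h import *
feel()"
```

```text
t 15.4 phi 61.44 tz 0.414 q7eff -0.24 F [6.4 2.5 4.3] pos [654.7  53.3 165.9] g 0.135
```

Emit:
step_arm:
  deltas:
    - {"linear":[0,0,0.06],"spin":2}
    - {"linear":[0,0,0.03],"spin":1}
    - {"linear":[0,0,0.03],"spin":1}

```text
time: 15.7
tool_pos: [654.8, 53.3, 165.8]
eef_rot: [2.754, 1.509, 0.006]
wrist_force: [7.3, 1.9, 2.7]
gripper_width: 0.134
grip_force: 60.1
```

```bash
python3 -c "
from h import *
feel()"
```

```text
t 15.7 phi 57.44 tz 0.467 q7eff -0.24 F [7.3 1.9 2.7] pos [654.8  53.3 165.8] g 0.134
```

Emit:
step_arm:
  deltas:
    - {"linear":[0,0,0.06],"spin":2}
    - {"linear":[0,0,0.03],"spin":1}
    - {"linear":[0,0,0.03],"spin":1}

```text
time: 16.0
tool_pos: [655.0, 53.2, 165.7]
eef_rot: [2.805, 1.412, 0.006]
wrist_force: [6.7, 2.3, 2.5]
gripper_width: 0.135
grip_force: 60.1
```

```bash
python3 -c "
from h import *
feel()"
```

```text
t 16.0 phi 53.43 tz 0.417 q7eff -0.241 F [6.7 2.3 2.5] pos [655.   53.2 165.7] g 0.135
```

Emit:
step_arm:
  deltas:
    - {"linear":[0,0,0.06],"spin":2}
    - {"linear":[0,0,0.03],"spin":1}
    - {"linear":[0,0,0.03],"spin":1}

```text
time: 16.3
tool_pos: [655.1, 53.1, 165.6]
eef_rot: [2.853, 1.313, 0.006]
wrist_force: [7.3, 1.1, 2.6]
gripper_width: 0.133
grip_force: 60.1
```

```bash
python3 -c "
from h import *
feel()"
```

```text
t 16.3 phi 49.42 tz 0.463 q7eff -0.242 F [7.3 1.1 2.6] pos [655.1  53.1 165.6] g 0.133
```

Emit:
step_arm:
  deltas:
    - {"linear":[0,0,0.06],"spin":2}
    - {"linear":[0,0,0.03],"spin":1}
    - {"linear":[0,0,0.03],"spin":1}

```text
time: 16.6
tool_pos: [655.2, 53.0, 165.4]
eef_rot: [2.897, 1.212, 0.007]
wrist_force: [8.7, 2.2, 3.0]
gripper_width: 0.133
grip_force: 60.1
```

```bash
python3 -c "
from h import *
feel()"
```

```text
t 16.6 phi 45.42 tz 0.419 q7eff -0.242 F [8.7 2.2 3. ] pos [655.2  53.  165.4] g 0.133
```

Emit:
step_arm:
  deltas:
    - {"linear":[0,0,0.06],"spin":2}
    - {"linear":[0,0,0.03],"spin":1}
    - {"linear":[0,0,0.03],"spin":1}

```text
time: 16.9
tool_pos: [655.3, 52.9, 165.4]
eef_rot: [2.937, 1.11, 0.007]
wrist_force: [8.2, 1.2, 3.1]
gripper_width: 0.137
grip_force: 60.1
```

```bash
python3 -c "
from h import *
feel()"
```

```text
t 16.9 phi 41.42 tz 0.468 q7eff -0.249 F [8.2 1.2 3.1] pos [655.3  52.9 165.4] g 0.137
```

Emit:
step_arm:
  deltas:
    - {"linear":[0,0,0.06],"spin":2}
    - {"linear":[0,0,0.03],"spin":1}
    - {"linear":[0,0,0.03],"spin":1}

```text
time: 17.2
tool_pos: [655.4, 52.8, 165.2]
eef_rot: [2.974, 1.007, 0.007]
wrist_force: [9.2, 1.6, 3.6]
gripper_width: 0.137
grip_force: 60.1
```

```bash
python3 -c "
from h import *
feel()"
```

```text
t 17.2 phi 37.41 tz 0.504 q7eff -0.272 F [9.2 1.6 3.6] pos [655.4  52.8 165.2] g 0.137
```

Emit:
step_arm:
  deltas:
    - {"linear":[0,0,0.06],"spin":2}
    - {"linear":[0,0,0.03],"spin":1}
    - {"linear":[0,0,0.03],"spin":1}

```text
time: 17.5
tool_pos: [655.4, 52.7, 165.2]
eef_rot: [3.008, 0.903, 0.007]
wrist_force: [8.3, -0.0, 2.2]
gripper_width: 0.136
grip_force: 60.1
```

```bash
python3 -c "
from h import *
feel()"
```

```text
t 17.5 phi 33.41 tz 0.497 q7eff -0.316 F [ 8.3 -0.   2.2] pos [655.4  52.7 165.2] g 0.136
```

Emit:
step_arm:
  deltas:
    - {"linear":[0,0,0],"spin":0}
    - {"linear":[0,0,0],"spin":0}
    - {"linear":[0,0,0],"spin":0}
    - {"linear":[0,0,0],"spin":0}
    - {"linear":[0,0,-8],"spin":0}
  gripper: 50

```text
time: 18.0
tool_pos: [652.0, 52.7, 171.4]
eef_rot: [-3.008, -0.906, 0.005]
wrist_force: [-0.7, 0.5, 0.3]
gripper_width: 0.506
grip_force: 0.0
```

Emit:
step_arm:
  deltas:
    - {"linear":[0,0,-16],"spin":0}
    - {"linear":[0,0,-16],"spin":0}
    - {"linear":[0,0,0],"spin":-8}
    - {"linear":[0,0,0],"spin":-8}
    - {"linear":[0,0,0],"spin":-8}

```text
time: 18.5
tool_pos: [653.0, 52.8, 205.2]
eef_rot: [2.749, 1.519, 0.0]
wrist_force: [0.9, -0.4, 0.2]
gripper_width: 0.537
grip_force: 0.0
```

Emit:
step_arm:
  deltas:
    - {"linear":[0,0,0],"spin":-8}
    - {"linear":[0,0,0],"spin":-8}
    - {"linear":[0,0,0],"spin":-8}
    - {"linear":[0,0,0],"spin":-8}
    - {"linear":[0,0,0],"spin":-8}

```text
time: 19.0
tool_pos: [653.0, 52.6, 204.9]
eef_rot: [2.064, 2.368, -0.0]
wrist_force: [-0.0, -0.6, 0.4]
gripper_width: 0.538
grip_force: 0.0
```

Emit:
step_arm:
  deltas:
    - {"linear":[0,0,0],"spin":-8}
    - {"linear":[0,0,0],"spin":-8}
    - {"linear":[0,0,0],"spin":-8}
    - {"linear":[0,0,0],"spin":-8}
    - {"linear":[0,0,0],"spin":-8}

```text
time: 19.5
tool_pos: [653.0, 52.5, 204.9]
eef_rot: [1.13, 2.931, -0.001]
wrist_force: [0.1, -0.5, 0.6]
gripper_width: 0.538
grip_force: 0.0
```

```bash
python3 -c "
from h import *
to(561.5,-51,204,149)"
```

```text
t 19.5 phi 137.8 pos [653.   52.5 204.9] q [ 0.12  0.58 -0.44  1.78  0.32  0.85  0.37]
 delta [  -1.7 -138.1    1. ] spin -11.2 tz [-0.032 -0.147  0.024] F [ 0.1 -0.5  0.6]
```

Emit:
step_arm:
  deltas:
    - {"linear":[0,0,0],"spin":-5.6}
    - {"linear":[0,0,0],"spin":-5.6}
    - {"linear":[6.3,-34,0],"spin":0}
    - {"linear":[6.3,-34,0],"spin":0}
    - {"linear":[6.3,-34,0],"spin":0}

```text
time: 20.0
tool_pos: [583.0, -25.5, 204.7]
eef_rot: [-0.847, -3.025, 0.001]
wrist_force: [-0.4, -1.0, 0.6]
gripper_width: 0.54
grip_force: 0.0
```

Emit:
step_arm:
  deltas:
    - {"linear":[6.3,-34,0],"spin":0}
    - {"linear":[0,0,0],"spin":0}
    - {"linear":[0,0,0],"spin":0}

```text
time: 20.3
tool_pos: [560.9, -51.1, 205.1]
eef_rot: [0.849, 3.024, -0.001]
wrist_force: [-0.5, -0.4, -0.2]
gripper_width: 0.539
grip_force: 0.0
```

```bash
python3 - <<'E'
from h import *
to(561.5,-51,165,149)
c2=capture('scene'); cv2.imwrite('pics/s4.png',cv2.resize(c2['pixels'][150:250,230:350],(720,600),interpolation=cv2.INTER_CUBIC))
E
```

```text
t 20.3 phi 148.6 pos [560.9 -51.1 205.1] q [ 0.35  0.49 -0.51  1.98  0.34  0.75  0.66]
 delta [-0.4  0.4 40.1] spin -0.4 tz [ 0.056 -0.152 -0.   ] F [-0.5 -0.4 -0.2]
```

View pics/s4.png

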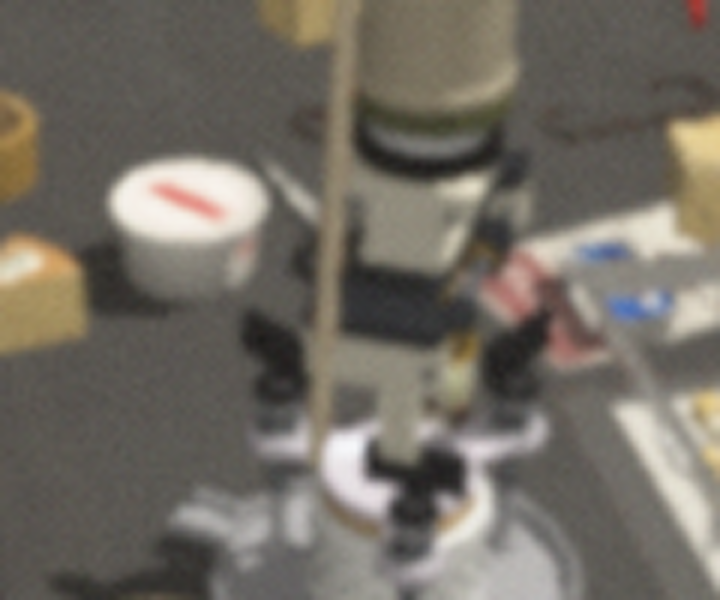

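The fingers are over knob 3's bar at (415,465), and the cord is only in the line of sight. I'll descend and close.

Emit:
step_arm:
  deltas:
    - {"linear":[0,0,12],"spin":0}
    - {"linear":[0,0,14],"spin":0}
    - {"linear":[0,0,12],"spin":0}
    - {"linear":[0,0,0],"spin":0}

```text
time: 20.75
tool_pos: [559.9, -49.8, 163.9]
eef_rot: [-0.844, -3.022, 0.001]
wrist_force: [-0.5, -0.1, -0.5]
gripper_width: 0.542
grip_force: 0.0
```

Emit:
step_arm:
  deltas:
    - {"linear":[0,0,0],"spin":0}
    - {"linear":[0,0,0],"spin":0}
    - {"linear":[0,0,0],"spin":0}
    - {"linear":[0,0,0],"spin":0}
    - {"linear":[0,0,0],"spin":0}
  gripper: 0

```text
time: 21.25
tool_pos: [561.0, -50.5, 166.7]
eef_rot: [0.847, 3.025, -0.0]
wrist_force: [-2.1, -4.3, 3.9]
gripper_width: 0.161
grip_force: 3.6
```

Emit:
step_arm:
  deltas:
    - {"linear":[0,0,0],"spin":0}
    - {"linear":[0,0,0],"spin":0}
    - {"linear":[0,0,0],"spin":0}

```text
time: 21.55
tool_pos: [560.6, -51.2, 166.7]
eef_rot: [-0.848, -3.025, 0.002]
wrist_force: [-3.7, -3.9, 5.4]
gripper_width: 0.135
grip_force: 60.0
```

```bash
python3 -c "
from h import *
to(561.5,-51,165,149);feel()"
```

```text
t 21.55 phi 148.7 pos [560.6 -51.2 166.7] q [ 0.32  0.54 -0.48  2.02  0.39  0.67  0.62]
 delta [-0.7  0.7  1.7] spin -0.3 tz [-0.774  0.453 -0.041] F [-3.7 -3.9  5.4]
t 21.55 phi 148.67 tz -0.041 q7eff 0.053 F [-3.7 -3.9  5.4] pos [560.6 -51.2 166.7] g 0.135
```

Emit:
step_arm:
  deltas:
    - {"linear":[0,0,0.06],"spin":2}
    - {"linear":[0,0,0.03],"spin":1}
    - {"linear":[0,0,0.03],"spin":1}

```text
time: 21.85
tool_pos: [560.7, -51.1, 166.6]
eef_rot: [0.952, 2.994, -0.002]
wrist_force: [-2.4, -3.3, 5.6]
gripper_width: 0.138
grip_force: 60.1
```

```bash
python3 -c "
from h import *
feel()"
```

```text
t 21.85 phi 144.71 tz 0.385 q7eff -0.211 F [-2.4 -3.3  5.6] pos [560.7 -51.1 166.6] g 0.138
```

Emit:
step_arm:
  deltas:
    - {"linear":[0,0,0.06],"spin":2}
    - {"linear":[0,0,0.03],"spin":1}
    - {"linear":[0,0,0.03],"spin":1}

```text
time: 22.15
tool_pos: [560.8, -51.0, 166.5]
eef_rot: [1.056, 2.958, -0.002]
wrist_force: [-2.1, -3.1, 5.1]
gripper_width: 0.137
grip_force: 60.1
```

```bash
python3 -c "
from h import *
feel()"
```

```text
t 22.15 phi 140.72 tz 0.44 q7eff -0.214 F [-2.1 -3.1  5.1] pos [560.8 -51.  166.5] g 0.137
```

Emit:
step_arm:
  deltas:
    - {"linear":[0,0,0.06],"spin":2}
    - {"linear":[0,0,0.03],"spin":1}
    - {"linear":[0,0,0.03],"spin":1}

```text
time: 22.45
tool_pos: [560.8, -50.9, 166.4]
eef_rot: [1.158, 2.92, -0.002]
wrist_force: [-2.3, -3.3, 4.6]
gripper_width: 0.14
grip_force: 60.1
```

```bash
python3 -c "
from h import *
feel()"
```

```text
t 22.45 phi 136.72 tz 0.372 q7eff -0.216 F [-2.3 -3.3  4.6] pos [560.8 -50.9 166.4] g 0.14
```

Emit:
step_arm:
  deltas:
    - {"linear":[0,0,0.06],"spin":2}
    - {"linear":[0,0,0.03],"spin":1}
    - {"linear":[0,0,0.03],"spin":1}

```text
time: 22.75
tool_pos: [560.9, -50.8, 166.3]
eef_rot: [1.259, 2.877, -0.001]
wrist_force: [-2.2, -2.8, 4.7]
gripper_width: 0.138
grip_force: 60.1
```

```bash
python3 -c "
from h import *
feel()"
```

```text
t 22.75 phi 132.72 tz 0.385 q7eff -0.217 F [-2.2 -2.8  4.7] pos [560.9 -50.8 166.3] g 0.138
```

Emit:
step_arm:
  deltas:
    - {"linear":[0,0,0.06],"spin":2}
    - {"linear":[0,0,0.03],"spin":1}
    - {"linear":[0,0,0.03],"spin":1}

```text
time: 23.05
tool_pos: [561.0, -50.7, 166.2]
eef_rot: [1.359, 2.832, -0.001]
wrist_force: [-1.1, -2.6, 5.4]
gripper_width: 0.134
grip_force: 60.1
```

```bash
python3 -c "
from h import *
feel()"
```

```text
t 23.05 phi 128.73 tz 0.436 q7eff -0.218 F [-1.1 -2.6  5.4] pos [561.  -50.7 166.2] g 0.134
```

Emit:
step_arm:
  deltas:
    - {"linear":[0,0,0.06],"spin":2}
    - {"linear":[0,0,0.03],"spin":1}
    - {"linear":[0,0,0.03],"spin":1}

```text
time: 23.35
tool_pos: [561.1, -50.6, 166.1]
eef_rot: [1.457, 2.782, -0.0]
wrist_force: [-1.6, -2.7, 5.5]
gripper_width: 0.139
grip_force: 60.1
```

```bash
python3 -c "
from h import *
feel()"
```

```text
t 23.35 phi 124.73 tz 0.391 q7eff -0.22 F [-1.6 -2.7  5.5] pos [561.1 -50.6 166.1] g 0.139
```

Emit:
step_arm:
  deltas:
    - {"linear":[0,0,0.06],"spin":2}
    - {"linear":[0,0,0.03],"spin":1}
    - {"linear":[0,0,0.03],"spin":1}

```text
time: 23.65
tool_pos: [561.3, -50.5, 166.0]
eef_rot: [1.553, 2.73, 0.0]
wrist_force: [-0.6, -1.5, 5.8]
gripper_width: 0.134
grip_force: 60.1
```

```bash
python3 -c "
from h import *
feel()"
```

```text
t 23.65 phi 120.73 tz 0.441 q7eff -0.222 F [-0.6 -1.5  5.8] pos [561.3 -50.5 166. ] g 0.134
```

Emit:
step_arm:
  deltas:
    - {"linear":[0,0,0.06],"spin":2}
    - {"linear":[0,0,0.03],"spin":1}
    - {"linear":[0,0,0.03],"spin":1}

```text
time: 23.95
tool_pos: [561.4, -50.5, 165.9]
eef_rot: [1.647, 2.674, 0.0]
wrist_force: [-0.5, -1.2, 6.0]
gripper_width: 0.136
grip_force: 60.1
```

```bash
python3 -c "
from h import *
feel()"
```

```text
t 23.95 phi 116.74 tz 0.435 q7eff -0.223 F [-0.5 -1.2  6. ] pos [561.4 -50.5 165.9] g 0.136
```

Emit:
step_arm:
  deltas:
    - {"linear":[0,0,0.06],"spin":2}
    - {"linear":[0,0,0.03],"spin":1}
    - {"linear":[0,0,0.03],"spin":1}

```text
time: 24.25
tool_pos: [561.5, -50.4, 165.7]
eef_rot: [1.739, 2.615, 0.001]
wrist_force: [-0.8, -2.4, 6.1]
gripper_width: 0.135
grip_force: 60.1
```

```bash
python3 -c "
from h import *
feel()"
```

```text
t 24.25 phi 112.74 tz 0.417 q7eff -0.225 F [-0.8 -2.4  6.1] pos [561.5 -50.4 165.7] g 0.135
```

Emit:
step_arm:
  deltas:
    - {"linear":[0,0,0.06],"spin":2}
    - {"linear":[0,0,0.03],"spin":1}
    - {"linear":[0,0,0.03],"spin":1}

```text
time: 24.55
tool_pos: [561.7, -50.3, 165.6]
eef_rot: [1.829, 2.552, 0.001]
wrist_force: [0.0, -2.8, 5.5]
gripper_width: 0.14
grip_force: 60.1
```

```bash
python3 -c "
from h import *
feel()"
```

```text
t 24.55 phi 108.74 tz 0.427 q7eff -0.227 F [ 0.  -2.8  5.5] pos [561.7 -50.3 165.6] g 0.14
```

Emit:
step_arm:
  deltas:
    - {"linear":[0,0,0.06],"spin":2}
    - {"linear":[0,0,0.03],"spin":1}
    - {"linear":[0,0,0.03],"spin":1}

```text
time: 24.85
tool_pos: [561.8, -50.3, 165.5]
eef_rot: [1.917, 2.487, 0.002]
wrist_force: [-0.0, -1.3, 5.7]
gripper_width: 0.137
grip_force: 60.1
```

```bash
python3 -c "
from h import *
feel()"
```

```text
t 24.85 phi 104.73 tz 0.453 q7eff -0.229 F [-0.  -1.3  5.7] pos [561.8 -50.3 165.5] g 0.137
```

Emit:
step_arm:
  deltas:
    - {"linear":[0,0,0.06],"spin":2}
    - {"linear":[0,0,0.03],"spin":1}
    - {"linear":[0,0,0.03],"spin":1}

```text
time: 25.15
tool_pos: [561.9, -50.3, 165.4]
eef_rot: [2.003, 2.418, 0.002]
wrist_force: [1.6, -1.4, 6.1]
gripper_width: 0.135
grip_force: 60.1
```

```bash
python3 -c "
from h import *
feel()"
```

```text
t 25.15 phi 100.73 tz 0.464 q7eff -0.232 F [ 1.6 -1.4  6.1] pos [561.9 -50.3 165.4] g 0.135
```

Emit:
step_arm:
  deltas:
    - {"linear":[0,0,0.06],"spin":2}
    - {"linear":[0,0,0.03],"spin":1}
    - {"linear":[0,0,0.03],"spin":1}

```text
time: 25.45
tool_pos: [562.1, -50.3, 165.3]
eef_rot: [2.086, 2.347, 0.003]
wrist_force: [2.4, -2.0, 5.0]
gripper_width: 0.137
grip_force: 60.1
```

```bash
python3 -c "
from h import *
feel()"
```

```text
t 25.45 phi 96.73 tz 0.462 q7eff -0.234 F [ 2.4 -2.   5. ] pos [562.1 -50.3 165.3] g 0.137
```

Emit:
step_arm:
  deltas:
    - {"linear":[0,0,0.06],"spin":2}
    - {"linear":[0,0,0.03],"spin":1}
    - {"linear":[0,0,0.03],"spin":1}

```text
time: 25.75
tool_pos: [562.2, -50.2, 165.2]
eef_rot: [2.167, 2.272, 0.003]
wrist_force: [3.6, -1.9, 5.0]
gripper_width: 0.14
grip_force: 60.1
```

```bash
python3 -c "
from h import *
feel()"
```

```text
t 25.75 phi 92.73 tz 0.488 q7eff -0.237 F [ 3.6 -1.9  5. ] pos [562.2 -50.2 165.2] g 0.14
```

Emit:
step_arm:
  deltas:
    - {"linear":[0,0,0.06],"spin":2}
    - {"linear":[0,0,0.03],"spin":1}
    - {"linear":[0,0,0.03],"spin":1}

```text
time: 26.05
tool_pos: [562.4, -50.2, 165.1]
eef_rot: [2.245, 2.195, 0.003]
wrist_force: [3.5, -1.1, 4.7]
gripper_width: 0.133
grip_force: 60.1
```

```bash
python3 -c "
from h import *
feel()"
```

```text
t 26.05 phi 88.71 tz 0.39 q7eff -0.241 F [ 3.5 -1.1  4.7] pos [562.4 -50.2 165.1] g 0.133
```

Emit:
step_arm:
  deltas:
    - {"linear":[0,0,0.06],"spin":2}
    - {"linear":[0,0,0.03],"spin":1}
    - {"linear":[0,0,0.03],"spin":1}

```text
time: 26.35
tool_pos: [562.5, -50.3, 165.0]
eef_rot: [2.32, 2.115, 0.004]
wrist_force: [4.8, -1.3, 5.6]
gripper_width: 0.136
grip_force: 60.1
```

```bash
python3 -c "
from h import *
feel()"
```

```text
t 26.35 phi 84.7 tz 0.446 q7eff -0.243 F [ 4.8 -1.3  5.6] pos [562.5 -50.3 165. ] g 0.136
```

Emit:
step_arm:
  deltas:
    - {"linear":[0,0.4,0.06],"spin":2}
    - {"linear":[0,0,0.03],"spin":1}
    - {"linear":[0,0,0.03],"spin":1}

```text
time: 26.65
tool_pos: [562.7, -50.3, 164.8]
eef_rot: [2.393, 2.033, 0.003]
wrist_force: [4.8, -1.3, 5.8]
gripper_width: 0.136
grip_force: 60.1
```

```bash
python3 -c "
from h import *
feel()"
```

```text
t 26.65 phi 80.7 tz 0.437 q7eff -0.241 F [ 4.8 -1.3  5.8] pos [562.7 -50.3 164.8] g 0.136
```

Emit:
step_arm:
  deltas:
    - {"linear":[0,0,0.06],"spin":2}
    - {"linear":[0,0,0.03],"spin":1}
    - {"linear":[0,0,0.03],"spin":1}

```text
time: 26.95
tool_pos: [562.8, -50.3, 164.7]
eef_rot: [2.462, 1.948, 0.004]
wrist_force: [4.4, -2.0, 5.7]
gripper_width: 0.136
grip_force: 60.1
```

```bash
python3 -c "
from h import *
feel()"
```

```text
t 26.95 phi 76.7 tz 0.399 q7eff -0.243 F [ 4.4 -2.   5.7] pos [562.8 -50.3 164.7] g 0.136
```

Emit:
step_arm:
  deltas:
    - {"linear":[0,0,0.06],"spin":2}
    - {"linear":[0,0,0.03],"spin":1}
    - {"linear":[0,0,0.03],"spin":1}

```text
time: 27.25
tool_pos: [563.0, -50.4, 164.6]
eef_rot: [2.529, 1.861, 0.004]
wrist_force: [5.5, -2.1, 5.1]
gripper_width: 0.135
grip_force: 60.2
```

```bash
python3 -c "
from h import *
feel()"
```

```text
t 27.25 phi 72.69 tz 0.469 q7eff -0.251 F [ 5.5 -2.1  5.1] pos [563.  -50.4 164.6] g 0.135
```

Emit:
step_arm:
  deltas:
    - {"linear":[0,0,0.06],"spin":2}
    - {"linear":[0,0,0.03],"spin":1}
    - {"linear":[0,0,0.03],"spin":1}

```text
time: 27.55
tool_pos: [563.1, -50.4, 164.6]
eef_rot: [2.592, 1.771, 0.005]
wrist_force: [5.2, -3.0, 5.1]
gripper_width: 0.135
grip_force: 60.2
```

```bash
python3 -c "
from h import *
feel()"
```

```text
t 27.55 phi 68.7 tz 0.488 q7eff -0.285 F [ 5.2 -3.   5.1] pos [563.1 -50.4 164.6] g 0.135
```

Emit:
step_arm:
  deltas:
    - {"linear":[0,0,0.06],"spin":2}
    - {"linear":[0,0,0.03],"spin":1}
    - {"linear":[0,0,0.03],"spin":1}

```text
time: 27.85
tool_pos: [563.3, -50.5, 164.4]
eef_rot: [2.652, 1.68, 0.005]
wrist_force: [5.6, -2.0, 5.3]
gripper_width: 0.137
grip_force: 60.2
```

```bash
python3 -c "
from h import *
feel()"
```

```text
t 27.85 phi 64.7 tz 0.581 q7eff -0.341 F [ 5.6 -2.   5.3] pos [563.3 -50.5 164.4] g 0.137
```

Emit:
step_arm:
  deltas:
    - {"linear":[0,0,0],"spin":0}
    - {"linear":[0,0,0],"spin":0}
    - {"linear":[0,0,0],"spin":0}
    - {"linear":[0,0,0],"spin":0}
    - {"linear":[0,0,-8],"spin":0}
  gripper: 50

```text
time: 28.35
tool_pos: [560.3, -50.3, 171.1]
eef_rot: [-2.652, -1.681, 0.003]
wrist_force: [0.2, 0.7, 0.3]
gripper_width: 0.508
grip_force: 0.0
```

Emit:
step_arm:
  deltas:
    - {"linear":[0,0,-16],"spin":0}
    - {"linear":[0,0,-16],"spin":-7}
    - {"linear":[0,0,0],"spin":-8}
    - {"linear":[0,0,0],"spin":-8}
    - {"linear":[0,0,0],"spin":-8}

```text
time: 28.85
tool_pos: [561.2, -50.4, 204.6]
eef_rot: [2.101, 2.335, 0.0]
wrist_force: [-0.3, 0.5, -0.1]
gripper_width: 0.541
grip_force: 0.0
```

Emit:
step_arm:
  deltas:
    - {"linear":[0,0,0],"spin":-8}
    - {"linear":[0,0,0],"spin":-8}
    - {"linear":[0,0,0],"spin":-7.8}
    - {"linear":[0,0,0],"spin":0}

```text
time: 29.25
tool_pos: [561.2, -50.7, 204.2]
eef_rot: [-1.58, -2.715, 0.0]
wrist_force: [-0.6, 1.4, 0.3]
gripper_width: 0.543
grip_force: 0.0
```

```bash
python3 -c "
from h import *
to(515.5,80.2,205,119.5)"
```

```text
t 29.25 phi 119.6 pos [561.2 -50.7 204.2] q [ 0.23  0.47 -0.33  1.99  0.23  0.72  0.27]
 delta [136.3  25.   -0.8] spin 0.1 tz [ 0.025 -0.203 -0.   ] F [-0.6  1.4  0.3]
```

Emit:
step_arm:
  deltas:
    - {"linear":[34,6.2,0],"spin":0}
    - {"linear":[34,6.2,0],"spin":0}
    - {"linear":[34,6.2,0],"spin":0}
    - {"linear":[34.3,6.4,0],"spin":0}
    - {"linear":[0,0,0],"spin":0}

```text
time: 29.75
tool_pos: [514.5, 85.2, 204.5]
eef_rot: [-1.579, -2.715, -0.003]
wrist_force: [1.0, -0.4, -0.1]
gripper_width: 0.532
grip_force: 0.0
```

Emit:
step_arm:
  deltas:
    - {"linear":[0,0,0],"spin":0}
    - {"linear":[0,0,12],"spin":0}
    - {"linear":[0,0,14],"spin":0}
    - {"linear":[0,0,12],"spin":0}
    - {"linear":[0,0,0],"spin":0}

```text
time: 30.25
tool_pos: [515.2, 79.3, 163.9]
eef_rot: [-1.584, -2.71, 0.004]
wrist_force: [-0.3, 0.9, -0.1]
gripper_width: 0.536
grip_force: 0.0
```

```bash
python3 -c "
from h import *
to(515.5,80.2,165,119.5)"
```

```text
t 30.25 phi 119.4 pos [515.2  79.3 163.9] q [-0.04  0.48 -0.31  2.12  0.26  0.58 -0.02]
 delta [ 0.6  0.7 -1.1] spin -0.1 tz [-0.063 -0.114  0.01 ] F [-0.3  0.9 -0.1]
```

Emit:
step_arm:
  deltas:
    - {"linear":[0,0.5,0],"spin":0}
    - {"linear":[0,0,0],"spin":0}
    - {"linear":[0,0,0],"spin":0}
    - {"linear":[0,0,0],"spin":0}
    - {"linear":[0,0,0],"spin":0}
  gripper: 0

```text
time: 30.75
tool_pos: [516.4, 80.8, 166.2]
eef_rot: [1.582, 2.714, 0.0]
wrist_force: [-0.8, 0.1, -0.3]
gripper_width: 0.158
grip_force: 0.0
```

Emit:
step_arm:
  deltas:
    - {"linear":[0,0,0],"spin":0}
    - {"linear":[0,0,0],"spin":0}
    - {"linear":[0,0,0],"spin":0}
    - {"linear":[0,0,0],"spin":0}

```text
time: 31.15
tool_pos: [516.7, 81.0, 166.1]
eef_rot: [1.581, 2.714, 0.001]
wrist_force: [1.8, 0.3, 4.3]
gripper_width: 0.136
grip_force: 59.9
```

```bash
python3 -c "
from h import *
feel()"
```

```text
t 31.15 phi 119.54 tz 0.264 q7eff -0.267 F [1.8 0.3 4.3] pos [516.7  81.  166.1] g 0.136
```

Emit:
step_arm:
  deltas:
    - {"linear":[0,0,0.06],"spin":2}
    - {"linear":[0,0,0.11],"spin":4}
    - {"linear":[0,0,0.11],"spin":4}
    - {"linear":[0,0,0.11],"spin":4}
    - {"linear":[0,0,0.06],"spin":2}

```text
time: 31.65
tool_pos: [517.3, 81.2, 165.8]
eef_rot: [1.946, 2.465, 0.003]
wrist_force: [3.7, 0.8, 4.5]
gripper_width: 0.136
grip_force: 60.5
```

```bash
python3 -c "
from h import *
feel()"
```

```text
t 31.65 phi 103.42 tz 0.696 q7eff -0.704 F [3.7 0.8 4.5] pos [517.3  81.2 165.8] g 0.136
```

Emit:
step_arm:
  deltas:
    - {"linear":[0,0,0.11],"spin":4}
    - {"linear":[0,0,0.11],"spin":4}
    - {"linear":[0,0,0.11],"spin":4}
    - {"linear":[0,0,0.11],"spin":4}
    - {"linear":[0,0,0.06],"spin":2}

```text
time: 32.15
tool_pos: [518.0, 81.3, 165.5]
eef_rot: [2.306, 2.131, 0.005]
wrist_force: [5.4, -0.2, 4.4]
gripper_width: 0.143
grip_force: 61.5
```

```bash
python3 -c "
from h import *
feel()"
```

```text
t 32.15 phi 85.46 tz 0.897 q7eff -0.888 F [ 5.4 -0.2  4.4] pos [518.   81.3 165.5] g 0.143
```

Emit:
step_arm:
  deltas:
    - {"linear":[0,0,0.11],"spin":4}
    - {"linear":[0,0,0.11],"spin":4}
    - {"linear":[0,0,0.11],"spin":4}
    - {"linear":[0,0,0.11],"spin":4}
    - {"linear":[0,0,0.06],"spin":2}

```text
time: 32.65
tool_pos: [518.7, 81.2, 165.1]
eef_rot: [2.611, 1.744, 0.007]
wrist_force: [7.9, -0.1, 4.3]
gripper_width: 0.143
grip_force: 62.7
```

```bash
python3 -c "
from h import *
feel()"
```

```text
t 32.65 phi 67.48 tz 1.13 q7eff -1.011 F [ 7.9 -0.1  4.3] pos [518.7  81.2 165.1] g 0.143
```

Emit:
step_arm:
  deltas:
    - {"linear":[0,0,0.11],"spin":4}
    - {"linear":[0,0,0.11],"spin":4}
    - {"linear":[0,0,0.11],"spin":4}
    - {"linear":[0,0,0.11],"spin":4}
    - {"linear":[0,0,0.06],"spin":2}

```text
time: 33.15
tool_pos: [519.3, 80.9, 164.8]
eef_rot: [2.851, 1.315, 0.008]
wrist_force: [8.1, -1.2, 5.0]
gripper_width: 0.15
grip_force: 66.9
```

```bash
python3 -c "
from h import *
feel()"
```

```text
t 33.15 phi 49.51 tz 1.478 q7eff -1.391 F [ 8.1 -1.2  5. ] pos [519.3  80.9 164.8] g 0.15
```

Emit:
step_arm:
  deltas:
    - {"linear":[0,0,0.11],"spin":4}
    - {"linear":[0,0,0.11],"spin":4}
    - {"linear":[0,0,0.08],"spin":3}
    - {"linear":[0,0,0.06],"spin":2}
    - {"linear":[0,0,0.04],"spin":1.5}

```text
time: 33.65
tool_pos: [519.9, 81.0, 164.6]
eef_rot: [2.994, 0.947, 0.011]
wrist_force: [8.5, -1.6, 5.5]
gripper_width: 0.151
grip_force: 70.4
```

```bash
python3 -c "
from h import *
feel()"
```

```text
t 33.65 phi 35.1 tz 1.601 q7eff -1.37 F [ 8.5 -1.6  5.5] pos [519.9  81.  164.6] g 0.151
```

Emit:
step_arm:
  deltas:
    - {"linear":[0,0,0.03],"spin":1}
    - {"linear":[0,0,0.03],"spin":1}
    - {"linear":[0,0,0.03],"spin":1}

```text
time: 33.95
tool_pos: [520.1, 80.9, 164.5]
eef_rot: [3.017, 0.868, 0.011]
wrist_force: [9.3, -1.9, 4.7]
gripper_width: 0.154
grip_force: 66.7
```

```bash
python3 -c "
from h import *
feel()"
```

```text
t 33.95 phi 32.09 tz 1.364 q7eff -1.146 F [ 9.3 -1.9  4.7] pos [520.1  80.9 164.5] g 0.154
```

Emit:
step_arm:
  deltas:
    - {"linear":[0,0,0.04],"spin":1.5}
    - {"linear":[0,0,0.03],"spin":1}
    - {"linear":[0,0,0.03],"spin":1}
    - {"linear":[0,0,0.03],"spin":1}
    - {"linear":[0,0,0.03],"spin":1}

```text
time: 34.45
tool_pos: [520.3, 80.6, 164.4]
eef_rot: [3.056, 0.722, 0.012]
wrist_force: [10.0, -2.7, 5.4]
gripper_width: 0.148
grip_force: 66.7
```

```bash
python3 -c "
from h import *
feel()"
```

```text
t 34.45 phi 26.57 tz 1.35 q7eff -1.147 F [10.  -2.7  5.4] pos [520.3  80.6 164.4] g 0.148
```

Emit:
step_arm:
  deltas:
    - {"linear":[0,0,0],"spin":0}
    - {"linear":[0,0,0],"spin":0}
    - {"linear":[0,0,0],"spin":0}
    - {"linear":[0,0,0],"spin":0}
  gripper: 50

```text
time: 34.85
tool_pos: [515.5, 80.7, 162.8]
eef_rot: [-3.058, -0.72, 0.003]
wrist_force: [0.1, -0.4, 0.1]
gripper_width: 0.447
grip_force: 0.0
```

Emit:
step_arm:
  deltas:
    - {"linear":[0,0,-12],"spin":0}
    - {"linear":[0,0,-14],"spin":0}
    - {"linear":[0,0,-14],"spin":0}
    - {"linear":[0,0,0],"spin":0}

```text
time: 35.25
tool_pos: [517.1, 80.9, 205.2]
eef_rot: [-3.058, -0.72, -0.004]
wrist_force: [0.9, -0.2, 0.4]
gripper_width: 0.536
grip_force: 0.0
```

```bash
python3 - <<'E'
from h import *
to(653.5,53.3,205,33.4)
c=capture('scene'); W=world(c); px=c['pixels'].astype(int)
m=((W[...,2]>150)&(W[...,2]<190)&(px.max(-1)<85)&(W[...,0]>450)&(W[...,0]<700)&(abs(W[...,1])<130)).astype(np.uint8)
k,l,s,ce=cv2.connectedComponentsWithStats(m)
for i in range(1,k):
    if s[i,4]<20: continue
    q=W[l==i]; t=q[q[:,2]>np.percentile(q[:,2],20)][:,:2]; u,sv,vt=np.linalg.svd(t-t.mean(0),full_matrices=False)
    print(t.mean(0).round(),len(t),round(np.degrees(np.arctan2(vt[0,1],vt[0,0]))%180,1),cv2.minAreaRect(t.astype(np.float32)))
E
```

```text
t 35.25 phi 26.5 pos [517.1  80.9 205.2] q [-0.4   0.41  0.18  2.1  -0.12  0.64 -1.24]
 delta [109.7  85.6   0.6] spin -6.9 tz [-0.058 -0.06   0.042] F [ 0.9 -0.2  0.4]
[650.  45.] 64 33.7 ((652.808349609375, 49.676177978515625), (60.08024597167969, 13.613083839416504), 34.17746353149414)
[511.  70.] 60 35.3 ((513.9268188476562, 74.31387329101562), (54.13990783691406, 12.9003324508667), 36.12789535522461)
[559. -63.] 33 64.4 ((562.071533203125, -55.94707489013672), (56.48261260986328, 7.239121437072754), 63.728965759277344)
```

Emit:
step_arm:
  deltas:
    - {"linear":[27.4,21.4,0],"spin":0}
    - {"linear":[27.4,21.4,0],"spin":0}
    - {"linear":[27.4,21.4,0],"spin":0}
    - {"linear":[27.5,21.4,0],"spin":0}
    - {"linear":[0,0,0],"spin":-8.5}

```text
time: 35.8
tool_pos: [656.2, 52.1, 202.1]
eef_rot: [2.995, 0.944, 0.002]
wrist_force: [-1.5, 0.2, -0.4]
gripper_width: 0.536
grip_force: 0.0
```

Emit:
step_arm:
  deltas:
    - {"linear":[0,0,0],"spin":-8.5}
    - {"linear":[0,0,0],"spin":-8.5}
    - {"linear":[0,0,0],"spin":-8.5}
    - {"linear":[0,0,0],"spin":-8.5}
    - {"linear":[0,0,0],"spin":-8.5}

```text
time: 36.3
tool_pos: [652.2, 53.2, 202.4]
eef_rot: [-2.443, -1.974, 0.002]
wrist_force: [0.3, 0.3, -0.9]
gripper_width: 0.539
grip_force: 0.0
```

Emit:
step_arm:
  deltas:
    - {"linear":[0,0,0],"spin":-8.5}
    - {"linear":[0,0,0],"spin":-8.5}
    - {"linear":[0,0,0],"spin":-8.5}
    - {"linear":[0,0,0],"spin":-8.5}
    - {"linear":[0,0,0],"spin":-8.5}

```text
time: 36.8
tool_pos: [652.2, 53.2, 202.4]
eef_rot: [-1.561, -2.725, 0.001]
wrist_force: [0.2, -0.2, -0.9]
gripper_width: 0.534
grip_force: 0.0
```

```bash
python3 -c "
from h import *
to(653.5,53.3,205,33.4)"
```

```text
t 36.8 phi 120.4 pos [652.2  53.2 202.4] q [ 0.02  0.57 -0.29  1.79  0.21  0.82  0.16]
 delta [-0.5  1.1 -2.6] spin 87.0 tz [-0.03  -0.148 -0.021] F [ 0.2 -0.2 -0.9]
```

Emit:
step_arm:
  deltas:
    - {"linear":[0,0,0],"spin":-8.5}
    - {"linear":[0,0,0],"spin":-8.5}
    - {"linear":[0,0,0],"spin":-8.5}
    - {"linear":[0,0,0],"spin":-8.5}
    - {"linear":[0,0,0],"spin":-8.5}

```text
time: 37.3
tool_pos: [652.2, 53.1, 202.4]
eef_rot: [-0.468, -3.105, 0.0]
wrist_force: [0.3, -0.7, -0.9]
gripper_width: 0.533
grip_force: 0.0
```

Emit:
step_arm:
  deltas:
    - {"linear":[0,0,0],"spin":-8.5}
    - {"linear":[0,0,0],"spin":-8.5}
    - {"linear":[0,0,0],"spin":-8.5}
    - {"linear":[0,0,0],"spin":-8.5}
    - {"linear":[0,0,0],"spin":-8.5}

```text
time: 37.8
tool_pos: [652.3, 53.1, 202.4]
eef_rot: [0.69, -3.064, -0.001]
wrist_force: [0.2, 0.1, -0.3]
gripper_width: 0.539
grip_force: 0.0
```

Emit:
step_arm:
  deltas:
    - {"linear":[0,0,0],"spin":-8}
    - {"linear":[0,0,0],"spin":0}

```text
time: 38.0
tool_pos: [652.3, 52.9, 202.2]
eef_rot: [0.895, -3.01, -0.002]
wrist_force: [-0.7, -0.7, 0.1]
gripper_width: 0.539
grip_force: 0.0
```

```bash
python3 -c "
from h import *
to(653.3,53.3,165,33.4)"
```

```text
t 38.0 phi -146.9 pos [652.3  52.9 202.2] q [ 0.29  0.65 -0.73  1.77  0.53  0.93  1.49]
 delta [-1.2 -0.2 37.2] spin -0.3 tz [ 0.166 -0.135  0.025] F [-0.7 -0.7  0.1]
```

Emit:
step_arm:
  deltas:
    - {"linear":[-1.2,0,12],"spin":0}
    - {"linear":[0,0,14],"spin":0}
    - {"linear":[0,0,9],"spin":0}
    - {"linear":[0,0,0],"spin":0}

```text
time: 38.4
tool_pos: [652.7, 53.7, 166.1]
eef_rot: [0.891, -3.009, -0.0]
wrist_force: [-0.2, -0.3, 0.1]
gripper_width: 0.537
grip_force: 0.0
```

Emit:
step_arm:
  deltas:
    - {"linear":[0,0,0],"spin":0}
    - {"linear":[0,0,0],"spin":0}
    - {"linear":[0,0,0],"spin":0}
    - {"linear":[0,0,0],"spin":0}
    - {"linear":[0,0,0],"spin":0}
  gripper: 0

```text
time: 38.9
tool_pos: [654.3, 53.1, 168.6]
eef_rot: [-0.892, 3.011, -0.002]
wrist_force: [7.1, -9.8, 0.5]
gripper_width: 0.16
grip_force: 6.0
```

Emit:
step_arm:
  deltas:
    - {"linear":[0,0,0],"spin":0}
    - {"linear":[0,0,0],"spin":0}
    - {"linear":[0,0,0],"spin":0}
    - {"linear":[0,0,0],"spin":0}

```text
time: 39.3
tool_pos: [654.8, 52.4, 168.6]
eef_rot: [-0.892, 3.011, -0.003]
wrist_force: [3.0, -4.6, 0.6]
gripper_width: 0.134
grip_force: 59.8
```

```bash
python3 -c "
from h import *
feel()"
```

```text
t 39.3 phi 213.0 tz 0.372 q7eff -0.387 F [ 3.  -4.6  0.6] pos [654.8  52.4 168.6] g 0.134
```

Emit:
step_arm:
  deltas:
    - {"linear":[0,0,0.06],"spin":2}
    - {"linear":[0,0,0.11],"spin":4}
    - {"linear":[0,0,0.11],"spin":4}
    - {"linear":[0,0,0.11],"spin":4}
    - {"linear":[0,0,0.11],"spin":4}

```text
time: 39.8
tool_pos: [655.0, 52.1, 168.3]
eef_rot: [-0.406, 3.113, -0.004]
wrist_force: [2.9, -5.6, 2.1]
gripper_width: 0.135
grip_force: 60.6
```

```bash
python3 -c "
from h import *
feel()"
```

```text
t 39.8 phi 194.86 tz 0.764 q7eff 0.163 F [ 2.9 -5.6  2.1] pos [655.   52.1 168.3] g 0.135
```

Emit:
step_arm:
  deltas:
    - {"linear":[0,0,0.11],"spin":4}
    - {"linear":[0,0,0.11],"spin":4}
    - {"linear":[0,0,0.11],"spin":4}
    - {"linear":[0,0,0.11],"spin":4}
    - {"linear":[0,0,0.06],"spin":2}

```text
time: 40.3
tool_pos: [655.0, 51.8, 167.9]
eef_rot: [0.085, 3.138, -0.004]
wrist_force: [3.2, -6.6, 2.3]
gripper_width: 0.141
grip_force: 62.0
```

Emit:
step_arm:
  deltas:
    - {"linear":[0,0,0.11],"spin":4}
    - {"linear":[0,0,0.11],"spin":4}
    - {"linear":[0,0,0.11],"spin":4}
    - {"linear":[0,0,0.11],"spin":4}
    - {"linear":[0,0,0.06],"spin":2}

```text
time: 40.8
tool_pos: [655.0, 51.5, 167.6]
eef_rot: [0.574, 3.085, -0.004]
wrist_force: [2.6, -8.2, 5.1]
gripper_width: 0.143
grip_force: 64.3
```

```bash
python3 -c "
from h import *
feel()"
```

```text
t 40.8 phi 158.92 tz 1.255 q7eff -1.129 F [ 2.6 -8.2  5.1] pos [655.   51.5 167.6] g 0.143
```

Emit:
step_arm:
  deltas:
    - {"linear":[0,0,0.11],"spin":4}
    - {"linear":[0,0,0.11],"spin":4}
    - {"linear":[0,0,0.11],"spin":4}
    - {"linear":[0,0,0.11],"spin":4}
    - {"linear":[0,0,0.06],"spin":2}

```text
time: 41.3
tool_pos: [655.0, 51.2, 167.3]
eef_rot: [1.049, 2.957, -0.004]
wrist_force: [2.2, -8.3, 6.0]
gripper_width: 0.145
grip_force: 67.0
```

Emit:
step_arm:
  deltas:
    - {"linear":[0,0,0.11],"spin":4}
    - {"linear":[0,0,0.11],"spin":4}
    - {"linear":[0,0,0.08],"spin":3}
    - {"linear":[0,0,0.06],"spin":2}
    - {"linear":[0,0,0.04],"spin":1.5}

```text
time: 41.8
tool_pos: [654.3, 51.5, 167.1]
eef_rot: [1.412, 2.803, -0.004]
wrist_force: [-1.4, -7.6, 10.0]
gripper_width: 0.158
grip_force: 67.9
```

```bash
python3 -c "
from h import *
feel(); print(state()['qpos'].round(2))"
```

```text
t 41.8 phi 126.51 tz 1.336 q7eff -1.149 F [-1.4 -7.6 10. ] pos [654.3  51.5 167.1] g 0.158
[ 0.02  0.61 -0.29  1.82  0.24  0.75  0.24]
```

Emit:
step_arm:
  deltas:
    - {"linear":[0,0,0.04],"spin":1.5}
    - {"linear":[0,0,0.04],"spin":1.5}
    - {"linear":[0,0,0.03],"spin":1}
    - {"linear":[0,0,0.03],"spin":1}
    - {"linear":[0,0,0.03],"spin":1}

```text
time: 42.3
tool_pos: [654.3, 51.5, 166.9]
eef_rot: [1.555, 2.726, -0.003]
wrist_force: [-0.7, -8.0, 9.7]
gripper_width: 0.158
grip_force: 71.3
```

```bash
python3 -c "
from h import *
feel()"
```

```text
t 42.3 phi 120.58 tz 1.58 q7eff -1.343 F [-0.7 -8.   9.7] pos [654.3  51.5 166.9] g 0.158
```

Emit:
step_arm:
  deltas:
    - {"linear":[0,0,0],"spin":0}
    - {"linear":[0,0,0],"spin":0}
    - {"linear":[0,0,0],"spin":0}
    - {"linear":[0,0,0],"spin":0}
  gripper: 50

```text
time: 42.7
tool_pos: [653.6, 54.3, 165.5]
eef_rot: [-1.558, -2.728, -0.0]
wrist_force: [-0.6, 0.2, 0.5]
gripper_width: 0.451
grip_force: 0.0
```

Emit:
step_arm:
  deltas:
    - {"linear":[0,0,-14],"spin":0}
    - {"linear":[0,0,-14],"spin":0}
    - {"linear":[0,0,-14],"spin":0}
    - {"linear":[0,0,0],"spin":0}

```text
time: 43.1
tool_pos: [655.1, 54.1, 210.8]
eef_rot: [1.557, 2.725, 0.004]
wrist_force: [0.3, -0.3, -0.5]
gripper_width: 0.538
grip_force: 0.0
```

```bash
cat >> h.py <<'E'
def bars():
    for n in('scene','top'):
        c=capture(n); W=world(c); px=c['pixels'].astype(int)
        m=((W[...,2]>148)&(W[...,2]<190)&(px.max(-1)<85)&(W[...,0]>450)&(W[...,0]<700)&(abs(W[...,1])<130)).astype(np.uint8)
        k,l,s,ce=cv2.connectedComponentsWithStats(m)
        for i in range(1,k):
            if s[i,4]<20: continue
            q=W[l==i]; t=q[q[:,2]>np.percentile(q[:,2],20)][:,:2]; u,sv,vt=np.linalg.svd(t-t.mean(0),full_matrices=False)
            r=cv2.minAreaRect(t.astype(np.float32)); print(n,t.mean(0).round(),len(t),round(np.degrees(np.arctan2(vt[0,1],vt[0,0]))%180,1),np.round(r[1],1),round(r[2],1))
E
python3 -c "
from h import *
to(561.8,-50.5,205,64.7);bars()"
```

```text
t 43.1 phi 120.5 pos [655.1  54.1 210.8] q [ 0.01  0.56 -0.27  1.78  0.2   0.83  0.18]
 delta [ -42.8 -133.5    5.3] spin 55.8 tz [ 0.061 -0.136  0.001] F [ 0.3 -0.3 -0.5]
scene [514.  72.] 71 37.8 [59.2 15.1] 40.0
scene [651.  46.] 79 137.8 [13.7 54.9] 50.1
scene [559. -60.] 40 68.7 [59.1 10. ] 70.3
top [511.  74.] 52 37.8 [53.6 12.2] 32.0
```

```bash
cat >> h.py <<'E'
def avg(n,N):
    cs=[capture(n) for _ in range(N)]; c=cs[0]
    z=np.stack([x['z_map'] for x in cs]); c['z_map']=np.median(z,0); c['pixels']=np.mean([x['pixels'] for x in cs],0)
    return c
def bars2(N=5,names=('scene','top'),th=(150,155,160)):
    for n in names:
        c=avg(n,N); W=world(c); px=c['pixels']
        for zt in th:
            m=((W[...,2]>zt)&(W[...,2]<190)&(px.max(-1)<75)&(W[...,0]>450)&(W[...,0]<700)&(abs(W[...,1])<130)).astype(np.uint8)
            k,l,s,ce=cv2.connectedComponentsWithStats(m)
            for i in range(1,k):
                if s[i,4]<15: continue
                t=W[l==i][:,:2]; u,sv,vt=np.linalg.svd(t-t.mean(0),full_matrices=False)
                r=cv2.minAreaRect(t.astype(np.float32)); print(n,zt,t.mean(0).round(),len(t),round(np.degrees(np.arctan2(vt[0,1],vt[0,0]))%180,1),np.round(r[1],1),round(r[2],1))
E
python3 - <<'E'
from h import *
bars2()
# calibration: initial pictures with the same thresholds
for n in ('scene','top'):
    c=dict(np.load(n+'.npz')); W=world(c)
    for zt in (150,155,160):
        m=((W[...,2]>zt)&(W[...,2]<190)&(c['pixels'].max(-1)<75)&(W[...,0]>450)&(W[...,0]<700)&(abs(W[...,1])<130)).astype(np.uint8)
        k,l,s,ce=cv2.connectedComponentsWithStats(m)
        print('init',n,zt,[(W[l==i][:,:2].mean(0).round().tolist(),round(float(np.degrees(np.arctan2(*np.linalg.svd(W[l==i][:,:2]-W[l==i][:,:2].mean(0),full_matrices=False)[2][0][::-1]))%180),1)) for i in range(1,k) if s[i,4]>15])
E
```

```text
scene 150 [514.  72.] 88 36.1 [58.5 13. ] 38.7
scene 150 [652.  44.] 81 138.0 [ 8.5 53. ] 47.8
scene 150 [557. -65.] 39 67.7 [54.5  9.4] 64.3
scene 155 [514.  73.] 76 36.2 [58.5 13. ] 38.7
scene 155 [652.  45.] 64 138.2 [ 8.5 52.9] 47.8
scene 155 [558. -64.] 35 68.2 [54.5  9.4] 64.3
scene 160 [514.  73.] 62 36.7 [58.5 13. ] 38.7
scene 160 [652.  45.] 44 138.8 [ 8.5 46.4] 47.9
scene 160 [559. -61.] 30 68.9 [54.6  7.6] 69.4
top 150 [511.  75.] 56 37.0 [49.6 10.5] 36.9
top 155 [511.  75.] 54 37.0 [49.6 10.5] 36.9
top 160 [511.  75.] 54 37.0 [49.6 10.5] 36.9
init scene 150 [([651.0, 45.0], 119.4), ([510.0, 75.0], 167.8), ([561.0, -59.0], 150.6)]
init scene 155 [([651.0, 45.0], 119.0), ([511.0, 75.0], 167.8), ([561.0, -59.0], 150.7)]
init scene 160 [([651.0, 45.0], 119.0), ([511.0, 75.0], 168.0), ([561.0, -59.0], 150.8)]
init top 150 [([648.0, 50.0], 118.0), ([555.0, -53.0], 149.7), ([509.0, 77.0], 171.9)]
init top 155 [([648.0, 50.0], 118.0), ([555.0, -53.0], 149.7), ([509.0, 77.0], 172.4)]
init top 160 [([648.0, 49.0], 117.9), ([555.0, -53.0], 149.9), ([509.0, 77.0], 172.4)]
```

Emit:
step_arm:
  deltas:
    - {"linear":[1,0,4],"spin":-6}
    - {"linear":[0,0,12],"spin":-6}
    - {"linear":[0,0,14],"spin":-5.5}
    - {"linear":[0,0,14],"spin":0}
    - {"linear":[0,0,0],"spin":0}

```text
time: 44.2
tool_pos: [652.2, 54.4, 161.6]
eef_rot: [-1.128, -2.929, 0.002]
wrist_force: [-0.1, 0.4, 0.2]
gripper_width: 0.539
grip_force: 0.0
```

Emit:
step_arm:
  deltas:
    - {"linear":[0,0,0],"spin":0}
    - {"linear":[0,0,0],"spin":0}
    - {"linear":[0,0,0],"spin":0}
    - {"linear":[0,0,0],"spin":0}
    - {"linear":[0,0,0],"spin":0}
  gripper: 0

```text
time: 44.7
tool_pos: [652.8, 54.1, 164.0]
eef_rot: [-1.126, -2.933, 0.002]
wrist_force: [-8.0, -9.2, 8.3]
gripper_width: 0.156
grip_force: 6.0
```

Emit:
step_arm:
  deltas:
    - {"linear":[0,0,0],"spin":0}
    - {"linear":[0,0,0],"spin":0}
    - {"linear":[0,0,0],"spin":0}
    - {"linear":[0,0,0],"spin":0}

```text
time: 45.1
tool_pos: [652.2, 53.4, 164.0]
eef_rot: [-1.127, -2.931, 0.004]
wrist_force: [-3.9, -3.5, 4.6]
gripper_width: 0.136
grip_force: 59.8
```

```bash
python3 -c "
from h import *
feel()"
```

```text
t 45.1 phi 137.92 tz -0.399 q7eff 0.32 F [-3.9 -3.5  4.6] pos [652.2  53.4 164. ] g 0.136
```

Emit:
step_arm:
  deltas:
    - {"linear":[0,0,0.06],"spin":2}
    - {"linear":[0,0,0.06],"spin":2}
    - {"linear":[0,0,0.06],"spin":2}
    - {"linear":[0,0,0.06],"spin":2}

```text
time: 45.5
tool_pos: [652.5, 53.3, 164.0]
eef_rot: [1.327, 2.848, -0.005]
wrist_force: [-3.2, -4.3, 7.0]
gripper_width: 0.146
grip_force: 63.7
```

```bash
python3 -c "
from h import *
feel()"
```

```text
t 45.5 phi 130.04 tz 1.267 q7eff -0.79 F [-3.2 -4.3  7. ] pos [652.5  53.3 164. ] g 0.146
```

Emit:
step_arm:
  deltas:
    - {"linear":[0,0,0.06],"spin":2}
    - {"linear":[0,0,0.06],"spin":2}
    - {"linear":[0,0,0.06],"spin":2}
    - {"linear":[0,0,0.03],"spin":1}
    - {"linear":[0,0,0.03],"spin":1}

```text
time: 46.0
tool_pos: [652.9, 53.0, 163.9]
eef_rot: [1.52, 2.748, -0.004]
wrist_force: [-2.5, -5.9, 6.2]
gripper_width: 0.148
grip_force: 65.7
```

```bash
python3 -c "
from h import *
feel()"
```

```text
t 46.0 phi 122.11 tz 1.308 q7eff -1.08 F [-2.5 -5.9  6.2] pos [652.9  53.  163.9] g 0.148
```

Emit:
step_arm:
  deltas:
    - {"linear":[0,0,0.03],"spin":1}
    - {"linear":[0,0,0.03],"spin":1}
    - {"linear":[0,0,0.03],"spin":1}

```text
time: 46.3
tool_pos: [653.0, 53.1, 163.9]
eef_rot: [1.591, 2.707, -0.004]
wrist_force: [-3.4, -5.7, 7.9]
gripper_width: 0.147
grip_force: 67.3
```

```bash
python3 -c "
from h import *
feel()"
```

```text
t 46.3 phi 119.11 tz 1.402 q7eff -1.195 F [-3.4 -5.7  7.9] pos [653.   53.1 163.9] g 0.147
```

Emit:
step_arm:
  deltas:
    - {"linear":[0,0,0],"spin":0}
    - {"linear":[0,0,0],"spin":0}
    - {"linear":[0,0,0],"spin":0}
    - {"linear":[0,0,0],"spin":0}
  gripper: 50

```text
time: 46.7
tool_pos: [653.2, 55.1, 163.1]
eef_rot: [-1.593, -2.707, -0.0]
wrist_force: [0.4, -0.4, -0.6]
gripper_width: 0.445
grip_force: 0.0
```

Emit:
step_arm:
  deltas:
    - {"linear":[0,0,-14],"spin":0}
    - {"linear":[0,0,-14],"spin":0}
    - {"linear":[0,0,-14],"spin":0}
    - {"linear":[0,0,0],"spin":0}

```text
time: 47.1
tool_pos: [654.6, 55.0, 208.2]
eef_rot: [1.592, 2.704, 0.004]
wrist_force: [-0.2, -0.8, 0.1]
gripper_width: 0.538
grip_force: 0.0
```

```bash
python3 -c "
from h import *
to(561.8,-50.5,205,66);bars2(3,('scene',),(150,158))"
```

```text
t 47.1 phi 119.0 pos [654.6  55.  208.2] q [ 0.    0.56 -0.26  1.78  0.19  0.82  0.16]
 delta [ -47.3 -132.3    2.7] spin 53.0 tz [ 0.002 -0.174 -0.039] F [-0.2 -0.8  0.1]
scene 150 [514.  72.] 90 36.0 [56.3 12.3] 38.1
scene 150 [652.  43.] 78 131.1 [12.7 49.2] 48.3
scene 150 [557. -65.] 40 67.0 [54.8  9.9] 66.1
scene 158 [515.  73.] 67 37.5 [56.4 12.2] 38.6
scene 158 [652.  43.] 52 130.8 [12.7 49.1] 49.0
scene 158 [559. -62.] 33 68.1 [54.9  8.3] 67.7
```

Emit:
step_arm:
  deltas:
    - {"linear":[-11.8,-33,0],"spin":0}
    - {"linear":[-11.8,-33,0],"spin":0}
    - {"linear":[-11.8,-33,0],"spin":0}
    - {"linear":[-11.9,-33.3,3],"spin":0}
    - {"linear":[0,0,0],"spin":8}

```text
time: 47.75
tool_pos: [556.5, -55.6, 201.1]
eef_rot: [-1.785, -2.582, 0.007]
wrist_force: [1.6, 0.1, -0.2]
gripper_width: 0.539
grip_force: 0.0
```

Emit:
step_arm:
  deltas:
    - {"linear":[0,0,0],"spin":8}
    - {"linear":[0,0,0],"spin":8}
    - {"linear":[0,0,0],"spin":8}
    - {"linear":[0,0,0],"spin":8}
    - {"linear":[0,0,0],"spin":7}

```text
time: 48.25
tool_pos: [560.1, -50.8, 201.6]
eef_rot: [-2.546, -1.84, 0.001]
wrist_force: [0.4, 0.9, -0.2]
gripper_width: 0.538
grip_force: 0.0
```

Emit:
step_arm:
  deltas:
    - {"linear":[0,0,0],"spin":6}
    - {"linear":[0,0,0],"spin":0}

```text
time: 48.45
tool_pos: [560.2, -50.6, 201.6]
eef_rot: [-2.635, -1.71, 0.002]
wrist_force: [0.3, 0.6, -0.6]
gripper_width: 0.539
grip_force: 0.0
```

```bash
python3 -c "
from h import *
to(561.5,-50.5,163,66)"
```

```text
t 48.45 phi 66.0 pos [560.2 -50.6 201.6] q [-0.01  0.45 -0.01  2.01  0.01  0.68 -0.44]
 delta [ 0.7  1.2 38.6] spin -0.0 tz [ 0.002 -0.01  -0.002] F [ 0.3  0.6 -0.6]
```

Emit:
step_arm:
  deltas:
    - {"linear":[0.7,1.2,12],"spin":0}
    - {"linear":[0,0,14],"spin":0}
    - {"linear":[0,0,13],"spin":0}
    - {"linear":[0,0,0],"spin":0}

```text
time: 48.85
tool_pos: [560.7, -50.7, 160.8]
eef_rot: [-2.631, -1.712, 0.005]
wrist_force: [-0.3, -0.1, -0.1]
gripper_width: 0.538
grip_force: 0.0
```

Emit:
step_arm:
  deltas:
    - {"linear":[0,0,0],"spin":0}
    - {"linear":[0,0,0],"spin":0}
    - {"linear":[0,0,0],"spin":0}
    - {"linear":[0,0,0],"spin":0}
    - {"linear":[0,0,0],"spin":0}
  gripper: 0

```text
time: 49.35
tool_pos: [562.1, -50.7, 163.5]
eef_rot: [2.634, 1.711, 0.001]
wrist_force: [5.4, -2.7, 1.3]
gripper_width: 0.159
grip_force: 4.5
```

Emit:
step_arm:
  deltas:
    - {"linear":[0,0,0],"spin":0}
    - {"linear":[0,0,0],"spin":0}
    - {"linear":[0,0,0],"spin":0}
    - {"linear":[0,0,0],"spin":0}

```text
time: 49.75
tool_pos: [563.0, -51.0, 163.6]
eef_rot: [2.633, 1.71, 0.003]
wrist_force: [4.4, -2.3, 1.6]
gripper_width: 0.138
grip_force: 60.0
```

```bash
python3 -c "
from h import *
feel()"
```

```text
t 49.75 phi 66.01 tz 0.029 q7eff -0.033 F [ 4.4 -2.3  1.6] pos [563.  -51.  163.6] g 0.138
```

Emit:
step_arm:
  deltas:
    - {"linear":[0,0,0.06],"spin":2}
    - {"linear":[0,0,0.11],"spin":4}
    - {"linear":[0,0,0.11],"spin":4}
    - {"linear":[0,0,0.11],"spin":4}
    - {"linear":[0,0,0.11],"spin":4}

```text
time: 50.25
tool_pos: [563.3, -51.2, 163.2]
eef_rot: [2.869, 1.276, 0.004]
wrist_force: [4.3, -3.5, 1.7]
gripper_width: 0.136
grip_force: 60.7
```

Emit:
step_arm:
  deltas:
    - {"linear":[0,0,0.11],"spin":4}
    - {"linear":[0,0,0.11],"spin":4}
    - {"linear":[0,0,0.11],"spin":4}
    - {"linear":[0,0,0.11],"spin":4}
    - {"linear":[0,0,0.06],"spin":2}

```text
time: 50.75
tool_pos: [563.6, -51.5, 162.8]
eef_rot: [3.032, 0.812, 0.005]
wrist_force: [5.3, -5.4, 2.1]
gripper_width: 0.136
grip_force: 61.6
```

```bash
python3 -c "
from h import *
feel(); print(state()['qpos'].round(2))"
```

```text
t 50.75 phi 29.99 tz 1.038 q7eff -0.919 F [ 5.3 -5.4  2.1] pos [563.6 -51.5 162.8] g 0.136
[-0.13  0.51  0.18  2.05 -0.15  0.59 -0.9 ]
```

Emit:
step_arm:
  deltas:
    - {"linear":[0,0,0.11],"spin":4}
    - {"linear":[0,0,0.11],"spin":4}
    - {"linear":[0,0,0.11],"spin":4}
    - {"linear":[0,0,0.11],"spin":4}
    - {"linear":[0,0,0.06],"spin":2}

```text
time: 51.25
tool_pos: [563.8, -51.9, 162.5]
eef_rot: [3.122, 0.328, 0.006]
wrist_force: [6.0, -6.5, 4.0]
gripper_width: 0.139
grip_force: 63.6
```

Emit:
step_arm:
  deltas:
    - {"linear":[0,0,0.11],"spin":4}
    - {"linear":[0,0,0.11],"spin":4}
    - {"linear":[0,0,0.11],"spin":4}
    - {"linear":[0,0,0.11],"spin":4}
    - {"linear":[0,0,0.06],"spin":2}

```text
time: 51.75
tool_pos: [564.3, -52.2, 162.2]
eef_rot: [3.135, -0.164, 0.008]
wrist_force: [6.3, -8.1, 4.5]
gripper_width: 0.15
grip_force: 66.2
```

```bash
python3 -c "
from h import *
feel(); print(state()['qpos'].round(2))"
```

```text
t 51.75 phi 354.02 tz 1.321 q7eff -1.271 F [ 6.3 -8.1  4.5] pos [564.3 -52.2 162.2] g 0.15
[-0.26  0.53  0.36  2.06 -0.32  0.6  -1.35]
```

Emit:
step_arm:
  deltas:
    - {"linear":[0,0,0.11],"spin":4}
    - {"linear":[0,0,0.08],"spin":3}
    - {"linear":[0,0,0.08],"spin":3}
    - {"linear":[0,0,0.06],"spin":2}
    - {"linear":[0,0,0.06],"spin":2}

```text
time: 52.25
tool_pos: [564.3, -52.7, 162.0]
eef_rot: [3.092, -0.543, 0.009]
wrist_force: [5.2, -8.4, 5.9]
gripper_width: 0.151
grip_force: 68.7
```

Emit:
step_arm:
  deltas:
    - {"linear":[0,0,0.03],"spin":1}
    - {"linear":[0,0,0.03],"spin":1}
    - {"linear":[0,0,0.03],"spin":1}

```text
time: 52.55
tool_pos: [564.2, -52.8, 161.9]
eef_rot: [3.077, -0.623, 0.009]
wrist_force: [5.0, -8.4, 5.9]
gripper_width: 0.15
grip_force: 68.3
```

```bash
python3 -c "
from h import *
feel(); print(state()['qpos'].round(2))"
```

```text
t 52.55 phi 337.12 tz 1.445 q7eff -1.299 F [ 5.  -8.4  5.9] pos [564.2 -52.8 161.9] g 0.15
[-0.31  0.55  0.45  2.06 -0.4   0.61 -1.57]
```

Emit:
step_arm:
  deltas:
    - {"linear":[0,0,0.03],"spin":1}
    - {"linear":[0,0,0.03],"spin":1}
    - {"linear":[0,0,0.03],"spin":1}

```text
time: 52.85
tool_pos: [564.2, -53.0, 161.8]
eef_rot: [3.06, -0.704, 0.009]
wrist_force: [5.6, -8.6, 6.3]
gripper_width: 0.145
grip_force: 66.8
```

```bash
python3 -c "
from h import *
feel()"
```

```text
t 52.85 phi 334.1 tz 1.385 q7eff -1.184 F [ 5.6 -8.6  6.3] pos [564.2 -53.  161.8] g 0.145
```

Emit:
step_arm:
  deltas:
    - {"linear":[0,0,0],"spin":0}
    - {"linear":[0,0,0],"spin":0}
    - {"linear":[0,0,0],"spin":0}
    - {"linear":[0,0,0],"spin":0}
  gripper: 50

```text
time: 53.25
tool_pos: [561.3, -50.1, 160.2]
eef_rot: [-3.061, 0.705, 0.002]
wrist_force: [0.3, 0.1, -0.5]
gripper_width: 0.448
grip_force: 0.0
```

Emit:
step_arm:
  deltas:
    - {"linear":[0,0,-14],"spin":0}
    - {"linear":[0,0,-14],"spin":0}
    - {"linear":[0,0,-14],"spin":0}
    - {"linear":[0,0,0],"spin":0}

```text
time: 53.65
tool_pos: [563.0, -50.8, 205.1]
eef_rot: [-3.06, 0.706, -0.006]
wrist_force: [0.0, -0.5, -0.3]
gripper_width: 0.535
grip_force: 0.0
```

```bash
python3 -c "
from h import *
to(561.8,-50.5,205,-20);bars2(3,('scene',),(150,158))"
```

```text
t 53.65 phi -26.0 pos [563.  -50.8 205.1] q [-0.37  0.49  0.51  2.03 -0.36  0.71 -1.65]
 delta [-1.2  0.2  0.1] spin -6.0 tz [ 0.046  0.038 -0.013] F [ 0.  -0.5 -0.3]
scene 150 [514.  72.] 87 36.0 [62.1 14.3] 39.4
scene 150 [651.  44.] 83 130.6 [11.1 50.5] 38.9
scene 150 [561. -59.] 77 165.1 [ 9.6 49. ] 76.0
scene 158 [514.  73.] 68 37.0 [62.1 14.3] 39.4
scene 158 [652.  44.] 59 129.7 [10.8 49.9] 38.1
scene 158 [560. -58.] 54 165.6 [ 8.6 48.6] 75.9
```

All three knobs are now 81–84° past finger-tight. The final slow torque was 1.35–1.40 N m on each, and the gripper is clear.

```bash
python3 -c "
from h import *
print(sign_off())"
```

```text
the job is handed in; nothing more can be done
None
```

I ran all three knobs down to the bite and then tightened each one, starting at the spout and going clockwise. By camera each got about 81–84° more rather than a full 90°, with a near-equal final torque of 1.35–1.40 N m. I finished knob 2 in a second grip after the pads slipped, touched none of the bystanders that I know of, and handed the job in at about 54 s.

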